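# Seat the end plugs and hang the saddle brackets on the tree

## Robot

A 6-joint arm with a two-finger parallel gripper is mounted at the origin on the work surface. World frame = base frame: x ahead of the robot, y to its left, z up, the work surface at z = 0. Lengths are in mm, angles in rad, forces in N, time in s.
With the tool pointing down it reaches from about 375 to 825 mm from the base axis. Payload 5.5 kg.
Tool frame: the origin (TCP) lies midway between the tips of the shut fingers; the grasp point (between the pads) lies 19 mm behind it; z points along the fingers, y is the line along which they close (so a half turn about z gives the same grasp; the last joint's range is limited). The gripper opens to 85 mm and grips with 20 to 120 N. Pads are 22 mm wide; open, the fingers measure 114 mm over their backs; the gripper's body (76 mm by 85 mm) begins 54 mm behind the grasp point. The pads swing forward as they close: fully open they stand 13 mm farther back than shut.
Start: joints at [-1.147, 0.314, -0.047, 1.21, 0, 1.571], TCP at [246.733, -546.917, 231.299] pointing down, gripper open.
Joint ranges: [-2.67, 2.67], [-0.69, 1.73], [-1.03, 1.25], [-2.08, 2.16], [-1.42, 1.45], [-3.14, 3.14]. Speed limits (rad/s): [2.39, 2.39, 3.01, 3.14, 3.14, 3.14].

## Interface

Orientations are given as a rotation vector (axis times angle).
In Python, from cell import manip, imaging, read_state, hand_in gives the robot as it stands (manip), with the cameras (imaging), the readings as plain functions and the job as plain functions.
- The arm moves only by the shell command python3 jog.py 'ROWS' [OPENING] [FORCE]. ROWS is a JSON object with one list for each field, all of the same length, 1 to 8, a row being the entries at one place: sx, sy, sz (the shift in mm), ax, ay, az (a rotation vector in rad); each row shifts and turns the commanded pose from where the row before left it, along the tool's axes as they then stand; what a row does not reach is not made up. A row lasts 1/12 s, in which the tool goes at most 41.7 mm and 0.125 rad, less where a joint would pass 70% of its speed; a pose out of reach is approached as far as the arm can. OPENING is the finger opening in mm, set as the command begins (- or left out keeps the last). The fingers move at their own pace and stop on an object; FORCE is the grip in N (left out, the last holds). Time passes only in rows, so rows that do not move let the fingers close. It prints the time, the measured TCP pose, the force, the opening and the grip force at its end. Input that does not fit is refused with a message, and nothing moves.
- read_state(): the state, without advancing time (a new reading comes with each control period).
- imaging.grab_frame(name): name is "scene" or "top" or "wrist"; returns the picture (480x640x3 uint8, blue, green, red); there is no depth.
- imaging.camera_model(name): a dict with "mtx" (3x3 intrinsics, pixels), "k1" (the pictures are not rectified: a ray, as slopes to the right and down, at radius r is drawn at 1 + k1 r^2 times it, then the intrinsics apply), "extrinsics" (4x4, takes a point from camera to world coordinates). Camera axes: x right, y down, z forward; pixel columns grow to the right and rows downward; lengths in mm; the calibration is good to about 2 mm. A picture is of the moment at which its call begins: read the wrist's pose just before it. camera_model takes no time and is no camera call; for the wrist camera it gives the pose at the moment of the call.
- hand_in(): hands the job in; it is judged then, once.
The state is a dict: "time": time; "joint_positions": joint angles; "qd": joint speeds; "effort": joint torques, N m; "ee_pos": TCP position; "tcp_rot": TCP orientation; "contact_force": force on the tool from outside, world axes, zero at the start; "moment": the same for the moment, N m; "width": finger opening in mm; "finger_force": force on a finger pad.
Only numpy, scipy, OpenCV 4.12 (cv2) and the standard library are available. Lean on these libraries where they do the work, as an engineer would, in place of code of your own. Each camera call takes 0.05 s, during which the arm holds its last target. There are 200 camera calls.

## Task

The end plugs of the saddle brackets on the plywood sheet are only started. Take each bracket by its tube, push one end squarely against the front pad of the bench stop until that plug is fully home, turn the bracket round and push the other plug home the same way (never press on a plug with the gripper); then hang it upright, legs astride, on a free branch of the revolving tree, one bracket to a branch, turning the tree to bring a free branch to the open front. The sample stays on its branch, and the wire spool and the red magnet stay where they are.

Things in the scene. Friction and masses are not known exactly. Their poses are not given: they have to be found in the camera images.
- stop: Bench stop bolted to the table: a bent dark-steel angle, 110 mm wide and 120 mm high, gusseted behind, with a white nylon pad on its front. Origin on the table, at the middle of the pad's front face (plan view). Its own -x is the way the pad looks (towards the robot, within 0.3 rad); own z up. The flat pad spans 80 mm across (own y +-40) and heights 43 to 113 mm. It does not move.
- tree: Base of the revolving bracket tree, fixed to the table. Origin at table height on the vertical turning axis; own -x is its open front (towards the robot, within 0.25 rad), own z up. Base plate 8 mm thick (own x -80 to +170, y +-165). Hub disc (radius 70 mm) up to 127 mm high, its nut 137 mm. Four branches 90 degrees apart turn with the hub; three are free.
- hood_edge (a point): Middle of the front edge of the clear plastic spatter hood fixed over the tree's back: a flat roof behind tree x = +20 mm, y +-165, 200 to 204 mm high, with grey rails at y +-152 under it (from 188 mm) and two posts at its back corners. Brackets turn freely below it but can only be put on a branch turned to the front.
- sample (a point): The sample bracket bolted on the fourth branch with a black knob (153 mm high with the knob), same size as the loose ones; it stays there and turns with the tree. Point on top of its branch, 110 mm from the axis. Every branch: level flat steel bar 36 mm wide, 10 mm thick, top 115 mm high, reaching 190 mm from the turning axis, with a 10 mm high ridge across it 146 to 151 mm out.
- rotor (a joint): Angle of the tree (rad), counter-clockwise seen from above, endless both ways. At 0 the sample's branch points along the tree's own -x (front); at 0 the free branches 1, 2, 3 point to own -y, +x, +y. Turns by pushing a branch sideways near its tip (friction about 0.25 N m, no detents, stays where left).
- plug_1a (a joint): End plug at the own +x end of bracket_1: black plastic, head 30 x 30 x 4 mm on a shank that slides into the tube. Value: how far it has been pushed in (m); 0 = head stands 12 mm off the tube's end, 0.012 = fully home. It moves only under about 7 N or more along the tube and stays where it is left.
- plug_1b (a joint): End plug at the own -x end of bracket_1: black plastic, head 30 x 30 x 4 mm on a shank that slides into the tube. Value: how far it has been pushed in (m); 0 = head stands 12 mm off the tube's end, 0.012 = fully home. It moves only under about 7 N or more along the tube and stays where it is left.
- seat_1 (a point): Middle of free branch 1's hanging place, between hub disc and ridge: on top of the bar (115 mm high), 110 mm from the turning axis; turns with the tree.
- bracket_1: Steel saddle bracket, 0.48 to 0.72 kg: a 30 mm square tube 110 mm long along own x (heights 60 to 90 mm) on two flat legs at own x +-34, 6 mm thick, 60 mm wide (own y), feet turned out to x +-55. Origin midway between the feet at foot level, own z up; 55 mm high when hung (branch between the legs, under the tube). Starts upright on a 4 mm plywood sheet, tube roughly along x. May be absent.
- plug_2a (a joint): End plug at the own +x end of bracket_2: black plastic, head 30 x 30 x 4 mm on a shank that slides into the tube. Value: how far it has been pushed in (m); 0 = head stands 12 mm off the tube's end, 0.012 = fully home. It moves only under about 7 N or more along the tube and stays where it is left.
- plug_2b (a joint): End plug at the own -x end of bracket_2: black plastic, head 30 x 30 x 4 mm on a shank that slides into the tube. Value: how far it has been pushed in (m); 0 = head stands 12 mm off the tube's end, 0.012 = fully home. It moves only under about 7 N or more along the tube and stays where it is left.
- seat_2 (a point): Middle of free branch 2's hanging place, between hub disc and ridge: on top of the bar (115 mm high), 110 mm from the turning axis; turns with the tree.
- bracket_2: Steel saddle bracket, 0.48 to 0.72 kg: a 30 mm square tube 110 mm long along own x (heights 60 to 90 mm) on two flat legs at own x +-34, 6 mm thick, 60 mm wide (own y), feet turned out to x +-55. Origin midway between the feet at foot level, own z up; 55 mm high when hung (branch between the legs, under the tube). Starts upright on a 4 mm plywood sheet, tube roughly along x. May be absent.
- plug_3a (a joint): End plug at the own +x end of bracket_3: black plastic, head 30 x 30 x 4 mm on a shank that slides into the tube. Value: how far it has been pushed in (m); 0 = head stands 12 mm off the tube's end, 0.012 = fully home. It moves only under about 7 N or more along the tube and stays where it is left.
- plug_3b (a joint): End plug at the own -x end of bracket_3: black plastic, head 30 x 30 x 4 mm on a shank that slides into the tube. Value: how far it has been pushed in (m); 0 = head stands 12 mm off the tube's end, 0.012 = fully home. It moves only under about 7 N or more along the tube and stays where it is left.
- seat_3 (a point): Middle of free branch 3's hanging place, between hub disc and ridge: on top of the bar (115 mm high), 110 mm from the turning axis; turns with the tree.
- bracket_3: Steel saddle bracket, 0.48 to 0.72 kg: a 30 mm square tube 110 mm long along own x (heights 60 to 90 mm) on two flat legs at own x +-34, 6 mm thick, 60 mm wide (own y), feet turned out to x +-55. Origin midway between the feet at foot level, own z up; 55 mm high when hung (branch between the legs, under the tube). Starts upright on a 4 mm plywood sheet, tube roughly along x. May be absent.
- wire_spool: Bystander: spool of welding wire, diameter 100, 44 mm high, lying flat. Origin under its centre. Leave it alone.
- weld_square: Bystander: red angle magnet with 64 mm sides, 18 mm high, on the table. Leave it alone.

How it is judged (in metres and radians):
On the way, in this order (a step that is already met when the one before it is completed fails the run):
1. a bracket is pushed against the front of the stop until one of its plugs is fully home, the other one still proud (((value of joint plug_1a above 0.0105 m and value of joint plug_1b below 0.008 m and contact force between bracket_1 and stop above 2 N and x of bracket_1 in the frame of stop below 0 m) or (value of joint plug_1b above 0.0105 m and value of joint plug_1a below 0.008 m and contact force between bracket_1 and stop above 2 N and x of bracket_1 in the frame of stop below 0 m) or (value of joint plug_2a above 0.0105 m and value of joint plug_2b below 0.008 m and contact force between bracket_2 and stop above 2 N and x of bracket_2 in the frame of stop below 0 m) or (value of joint plug_2b above 0.0105 m and value of joint plug_2a below 0.008 m and contact force between bracket_2 and stop above 2 N and x of bracket_2 in the frame of stop below 0 m) or (value of joint plug_3a above 0.0105 m and value of joint plug_3b below 0.008 m and contact force between bracket_3 and stop above 2 N and x of bracket_3 in the frame of stop below 0 m) or (value of joint plug_3b above 0.0105 m and value of joint plug_3a below 0.008 m and contact force between bracket_3 and stop above 2 N and x of bracket_3 in the frame of stop below 0 m))), for 0.05 s.
2. a bracket has been turned and its other plug pushed home against the stop too (((value of joint each of plug_1a, plug_1b above 0.0105 m and contact force between bracket_1 and stop above 2 N and x of bracket_1 in the frame of stop below 0 m) or (value of joint each of plug_2a, plug_2b above 0.0105 m and contact force between bracket_2 and stop above 2 N and x of bracket_2 in the frame of stop below 0 m) or (value of joint each of plug_3a, plug_3b above 0.0105 m and contact force between bracket_3 and stop above 2 N and x of bracket_3 in the frame of stop below 0 m))), for 0.05 s.
3. a bracket with both plugs home hangs on a free branch (((value of joint each of plug_1a, plug_1b above 0.0105 m and ((horizontal distance between bracket_1 and seat_1 below 0.03 m or horizontal distance between bracket_1 and seat_2 below 0.03 m or horizontal distance between bracket_1 and seat_3 below 0.03 m) and height (world z) of bracket_1 between 0.045 and 0.067 m and angle between bracket_1's own z axis and vertical below 0.2 rad)) or (value of joint each of plug_2a, plug_2b above 0.0105 m and ((horizontal distance between bracket_2 and seat_1 below 0.03 m or horizontal distance between bracket_2 and seat_2 below 0.03 m or horizontal distance between bracket_2 and seat_3 below 0.03 m) and height (world z) of bracket_2 between 0.045 and 0.067 m and angle between bracket_2's own z axis and vertical below 0.2 rad)) or (value of joint each of plug_3a, plug_3b above 0.0105 m and ((horizontal distance between bracket_3 and seat_1 below 0.03 m or horizontal distance between bracket_3 and seat_2 below 0.03 m or horizontal distance between bracket_3 and seat_3 below 0.03 m) and height (world z) of bracket_3 between 0.045 and 0.067 m and angle between bracket_3's own z axis and vertical below 0.2 rad)))), for 0.2 s.
At the end, for the whole second after the job is handed in: Every bracket present has both plugs home (to within 1.5 mm) and hangs at rest astride a free branch of the tree, between hub disc and ridge (within 30 mm of the middle of its hanging place), resting on the bar and upright within 0.2 rad, no two on one branch (value of joint each of plug_1a, plug_1b, plug_2a, plug_2b, plug_3a, plug_3b above 0.0105 m and (horizontal distance between bracket_1 and seat_1 below 0.03 m or horizontal distance between bracket_1 and seat_2 below 0.03 m or horizontal distance between bracket_1 and seat_3 below 0.03 m) and height (world z) of bracket_1 between 0.045 and 0.067 m and angle between each of bracket_1, bracket_2, bracket_3's own z axis and vertical below 0.2 rad and linear speed of each of bracket_1, bracket_2, bracket_3 below 0.03 m/s and (horizontal distance between bracket_2 and seat_1 below 0.03 m or horizontal distance between bracket_2 and seat_2 below 0.03 m or horizontal distance between bracket_2 and seat_3 below 0.03 m) and height (world z) of bracket_2 between 0.045 and 0.067 m and (horizontal distance between bracket_3 and seat_1 below 0.03 m or horizontal distance between bracket_3 and seat_2 below 0.03 m or horizontal distance between bracket_3 and seat_3 below 0.03 m) and height (world z) of bracket_3 between 0.045 and 0.067 m and horizontal distance between bracket_1 and bracket_2 above 0.1 m and horizontal distance between each of bracket_1, bracket_2 and bracket_3 above 0.1 m); the robot touches nothing.
It fails at once if wire_spool moved more than 30 mm (distance of wire_spool from where it was at the start of the episode above 0.03 m).
It fails at once if weld_square moved more than 30 mm (distance of weld_square from where it was at the start of the episode above 0.03 m).
It fails at once if a plug is pressed by the gripper (contact force between the fingers and plug_1a above 4 N or contact force between the fingers and plug_1b above 4 N or contact force between the fingers and plug_2a above 4 N or contact force between the fingers and plug_2b above 4 N or contact force between the fingers and plug_3a above 4 N or contact force between the fingers and plug_3b above 4 N).
Of bracket_1, bracket_2, bracket_3 only 2 to 3 are there at a start; the rules pass over those that are not, and their reading is None.
At some moment in a run one of bracket_1, bracket_2, bracket_3 may be knocked a few centimetres aside while the robot is not near it.
Once in a run the grip may slacken for a moment while it holds something.
It also fails if it takes over 210 s, if anything falls off the work surface, if the arm or the gripper's body presses on something with over 40 N, if the wrist force passes 120 N, or if a joint passes its speed limit or range.

## Working session

There is one attempt and no reset: what is moved stays moved. The work goes in short steps, Python scripts to look and compute and a shell command to move; the robot and the scene stay as the last step left them, time stands still between calls to the robot, and variables do not carry over. Pictures are saved under pics/ and viewed, at most 15 in all, crops included, and the job is handed in when it is done.

```bash
ls; mkdir -p pics
python3 - <<'E'
from cell import manip, imaging, read_state, hand_in
import cv2,numpy as np
for n in("scene","top"):
    cv2.imwrite(f"pics/{n}0.png",imaging.grab_frame(n)); m=imaging.camera_model(n); print(n,np.round(m["mtx"],1).tolist(),m["k1"],np.round(m["extrinsics"],3).tolist())
m=imaging.camera_model("wrist");print(m)
print(read_state())
E
```

```text
cell.py
jog.py
pics
scene [[493.4, 0.0, 319.1], [0.0, 493.4, 240.7], [0.0, 0.0, 1.0]] -0.0012474931884642526 [[0.926, 0.283, -0.249, 947.676], [0.376, -0.723, 0.58, -764.626], [-0.016, -0.631, -0.776, 1166.966], [0.0, 0.0, 0.0, 1.0]]
top [[469.7, 0.0, 328.7], [0.0, 469.7, 233.0], [0.0, 0.0, 1.0]] -0.03723776781585535 [[0.02, -0.99, 0.139, 463.002], [-0.999, -0.024, -0.024, 14.789], [0.027, -0.139, -0.99, 1134.714], [0.0, 0.0, 0.0, 1.0]]
{'mtx': array([[396.34636626,   0.        , 314.41208701],
       [  0.        , 396.34636626, 237.77527405],
       [  0.        ,   0.        ,   1.        ]]), 'k1': 0.014206297457883332, 'extrinsics': array([[ 4.11773205e-01, -8.71303981e-01, -2.66968540e-01,
         3.14537315e+02],
       [-9.11284956e-01, -3.94220220e-01, -1.18954391e-01,
        -5.15503418e+02],
       [-1.59896251e-03,  2.92266645e-01, -9.56335533e-01,
         3.73508145e+02],
       [ 0.00000000e+00,  0.00000000e+00,  0.00000000e+00,
         1.00000000e+00]])}
{'time': 0.1, 'joint_positions': array([-1.14699914e+00,  3.14144547e-01, -4.79735651e-02,  1.21019660e+00,
        5.16224476e-06,  1.57080870e+00]), 'qd': array([ 0.00105174, -0.00087414,  0.00201778,  0.00110292, -0.00108271,
        0.00034123]), 'effort': array([ 1.46736806e-03, -5.40766203e+01,  3.40541339e+01,  1.11832391e-02,
        4.29332815e-06, -6.41136296e-06]), 'ee_pos': array([ 246.52427382, -546.44958305,  230.52965019]), 'tcp_rot': array([-3.06987758e+00, -6.60397046e-01,  4.93474122e-04]), 'contact_force': array([0.30879484, 0.64188597, 0.09770631]), 'moment': array([-0.0154735 ,  0.00591201,  0.00432574]), 'finger_force': 0.0, 'width': 85.5401907721658}
```

View pics/scene0.png

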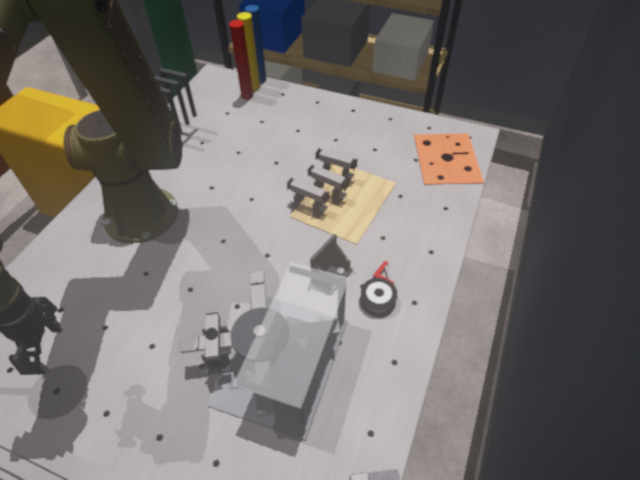

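View pics/top0.png

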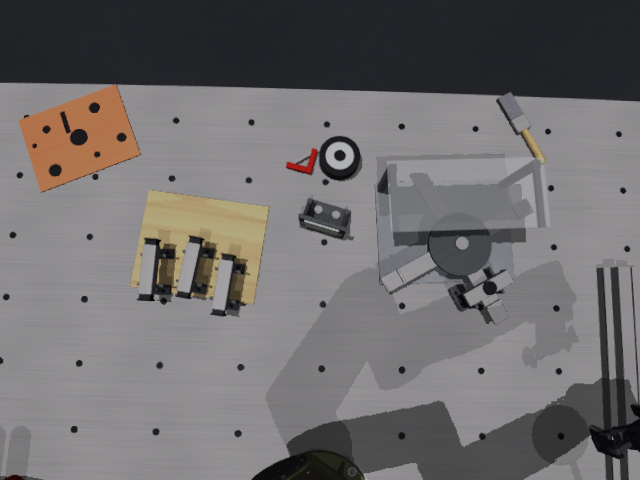

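The top view shows three brackets on the plywood at about (150,270), (190,267) and (226,285). The stop is at (325,218), with its pad on the lower edge. The tree hub is at (460,243), with the sample's branch at (488,290) and a free branch at (410,270) in front-left. The spool is at (340,157) and the magnet at (305,162). I'll zoom in to measure.

```bash
cat > h.py <<'E'
from cell import manip, imaging, read_state, hand_in
import cv2,numpy as np
from scipy.spatial.transform import Rotation as R
def ray(n,uv,m=None):
    m=m or imaging.camera_model(n); K=m["mtx"];E=m["extrinsics"]
    x=np.array([(uv[0]-K[0,2])/K[0,0],(uv[1]-K[1,2])/K[1,1]]); u=x.copy()
    for _ in range(10): u=x/(1+m["k1"]*(u@u))
    return E[:3,3],E[:3,:3]@np.array([u[0],u[1],1])
def onz(n,uv,z,m=None):
    o,d=ray(n,uv,m); return (o+d*(z-o[2])/d[2])[:2]
def proj(n,p,m=None):
    m=m or imaging.camera_model(n);E=m["extrinsics"];q=E[:3,:3].T@(np.array(p,float)-E[:3,3]);u=q[:2]/q[2];u=u*(1+m["k1"]*(u@u));return m["mtx"][:2,:2]@u+m["mtx"][:2,2]
def crop(n,name,x0,y0,w,h,s,im=None):
    im=imaging.grab_frame(n) if im is None else im
    c=cv2.resize(im[y0:y0+h,x0:x0+w],None,fx=s,fy=s,interpolation=cv2.INTER_CUBIC)
    for i in range(0,w,20): cv2.putText(c,str(x0+i),(i*s,8),0,.3,(0,0,255)); cv2.line(c,(i*s,10),(i*s,14),(0,0,255))
    for i in range(0,h,20): cv2.putText(c,str(y0+i),(0,i*s+3),0,.3,(0,0,255))
    cv2.imwrite("pics/"+name,c)
def st():
    s=read_state(); return s
E
python3 - <<'E'
from h import *
im=cv2.imread("pics/top0.png")
a=im[225:325,125:285]; 
c1=cv2.resize(im[180:330,125:365],None,fx=3,fy=3)
crop("top","a.png",125,185,235,140,3,im); crop("top","b.png",370,150,190,180,4,im)
E
```

```text
(no output)
```

View pics/a.png

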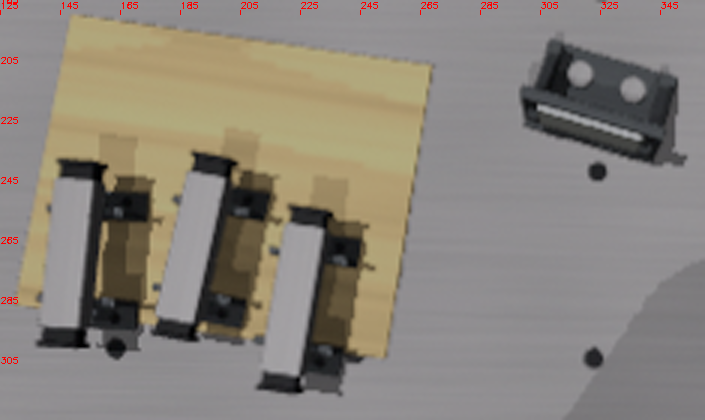

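View pics/b.png

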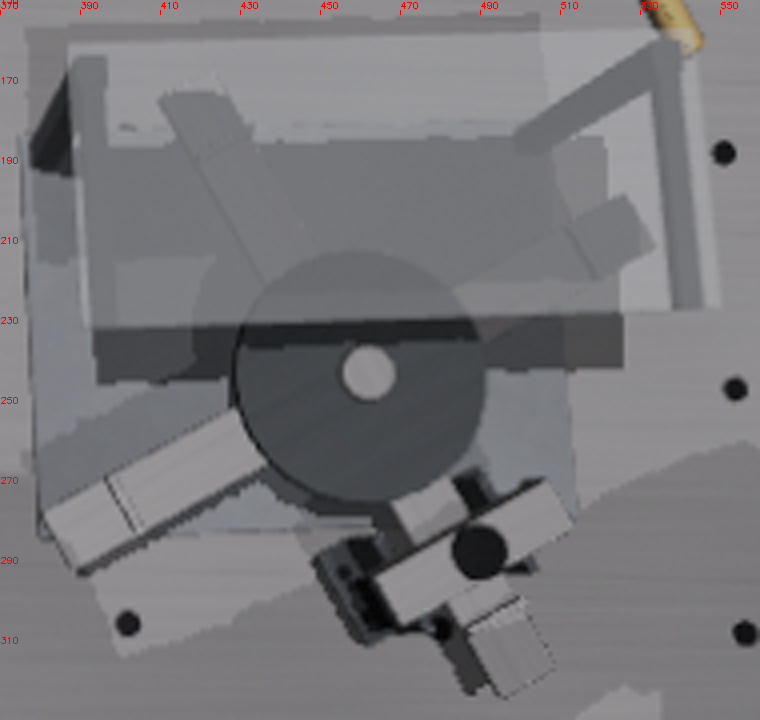

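The crops show the silver tubes running from about (151,245) to (147,295), (196,243) to (184,292), and (228,260) to (219,310). The pad's top edge runs from (304,220) to (339,231). The tree nut is at (462,243), the front-left branch tip at (386,286) and the sample knob at (490,288). Next I'll work out positions.

```bash
cat > find.py <<'E'
from h import *
def brackets(im,box=(60,170,290,390)):
    x0,y0,x1,y1=box; c=im[y0:y1,x0:x1]; hsv=cv2.cvtColor(c,cv2.COLOR_BGR2HSV)
    m=((hsv[...,1]<40)&(hsv[...,2]>145)).astype(np.uint8)
    m=cv2.morphologyEx(m,cv2.MORPH_OPEN,np.ones((3,3)))
    out=[]
    for k in cv2.findContours(m,0,2)[0]:
        (cx,cy),(w,h),a=cv2.minAreaRect(k)
        if 35<max(w,h)<70 and 8<min(w,h)<22:
            p=cv2.boxPoints(((cx+x0,cy+y0),(w,h),a)); q=np.array([onz("top",t,94) for t in p])
            e=q[1]-q[0],q[2]-q[1]; l=max(e,key=np.linalg.norm); 
            if l[0]<0:l=-l
            out.append((onz("top",(cx+x0,cy+y0),94),np.arctan2(l[1],l[0]),np.linalg.norm(l),min(map(np.linalg.norm,e))))
    return out
E
python3 - <<'E'
from find import *
im=cv2.imread("pics/top0.png")
for b in brackets(im): print("br",np.round(b[0],1),[round(float(v),3) for v in b[1:]])
c=im[205:245,295:360]; m=(c.min(2)>165).astype(np.uint8)
print(cv2.cvtColor(c,cv2.COLOR_BGR2GRAY)[8:40:1,20])
for k in cv2.findContours(m,0,2)[0]:
    if cv2.contourArea(k)>20:
        r=cv2.minAreaRect(k); p=cv2.boxPoints(r)+[295,205]; print("pad",p.tolist(),[np.round(onz("top",t,113),1).tolist() for t in p])
P=lambda u,z:np.round(onz("top",u,z),1)
print("nut",P((461.7,243.2),137),"knob",P((490,287.5),153),"br3 tip",P((386,286),115),P((380.5,279),115),P((390.5,293),115), "ridge mid",P((400.5,275.5),125))
print("hub c",P((460,244),127))
print("br2 tip",P((417,172),115),"br1 tip",P((530,204),115),"hoodedge",P((395,231),204),P((549,226),204))
print("base",P((376,283),8),P((515,283),8))
print("sample tip",P((497,320),115))
print("magnet",P((305,162),18),"spool",P((340,157),44))
E
```

```text
br [310.5 245.5] [-1.549, 120.423, 37.804]
br [315.  517.7] [-1.478, 91.63, 29.281]
br [489.4 229.3] [-0.123, 109.105, 40.082]
br [550.2 511.2] [-1.547, 120.611, 26.712]
br [519.7 390.5] [-0.038, 106.422, 27.632]
br [526.4 299.7] [-0.155, 106.44, 27.85]
br [599. 529.] [-1.547, 121.58, 36.086]
[ 53  60  64  66  55  59  75  77  74  74 145 149  77  69  70  67  53  34
  87 131 144 145 146 145 144 145 144 142 145 144 141 142]
nut [ 588.1 -297.2] knob [ 493.4 -350.9] br3 tip [ 493.6 -136.2] [ 508.5 -124.2] [ 478.7 -146.1] ridge mid [ 516.4 -166. ]
hub c [ 587.5 -296.5]
br2 tip [ 749.9 -205.5] br1 tip [ 683.5 -462.2] hoodedge [ 601.3 -140.8] [ 619.3 -458.6]
base [ 503.5 -128. ] [ 509.9 -467.1]
sample tip [ 424.7 -378.9]
magnet [794.7  49.7] spool [801.8 -34.8]
```

```bash
cat >> h.py <<'E'
def go(x=None,y=None,z=None,psi=None):
    """print tool-axis shift to a target; psi = heading of tool x"""
    s=read_state(); M=R.from_rotvec(s["tcp_rot"]).as_matrix(); p=s["ee_pos"]
    t=np.array([p[i] if v is None else v for i,v in enumerate((x,y,z))])
    cur=np.arctan2(M[1,0],M[0,0])
    print("t %.1f"%s["time"],"pos",np.round(p,1),"psi %.3f"%cur,"zax",np.round(M[:,2],3),"F",np.round(s["contact_force"],1),"w %.1f ff %.0f"%(s["width"],s["finger_force"]),"q1,q6",np.round(s["joint_positions"][[0,5]],2))
    if x is not None or y is not None or z is not None: print("  shift tool",np.round(M.T@(t-p),1), "dist %.0f"%np.linalg.norm(t-p))
    if psi is not None: print("  rz %.3f"%(-((psi-cur+np.pi)%(2*np.pi)-np.pi)))
E
python3 jog.py '{"sx": [0], "sy": [0], "sz": [0], "ax": [0], "ay": [0], "az": [0.125]}' 60 60
python3 - <<'E'
from h import *
for z in(113,): print([np.round(onz("top",u,z),1).tolist() for u in((304.3,220.9),(339,232),(321.7,226.4))])
go(430,0,270)
E
```

```text
time: 0.18
ee_pos: [246.6, -546.5, 230.7]
tcp_rot: [-3.106, -0.466, 0.001]
contact_force: [0.1, -0.8, 0.2]
width: 75.3
finger_force: 0.0
[[632.5, 44.6], [609.7, -32.3], [621.2, 6.0]]
t 0.2 pos [ 246.6 -546.5  230.7] psi 0.298 zax [-0.001  0.001 -1.   ] F [ 0.1 -0.8  0.2] w 75.3 ff 0 q1,q6 [-1.15  1.7 ]
  shift tool [ 335.8 -468.6  -38.8] dist 578
```

```bash
for i in 1 2; do python3 jog.py '{"sx": [0, 0, 0, 0, 0, 0, 0, 0], "sy": [0, 0, 0, 0, 0, 0, 0, 0], "sz": [0, 0, 0, 0, 0, 0, 0, 0], "ax": [0, 0, 0, 0, 0, 0, 0, 0], "ay": [0, 0, 0, 0, 0, 0, 0, 0], "az": [-0.125, -0.125, -0.125, -0.125, -0.125, -0.125, -0.125, -0.125]}' | head -1; done; python3 jog.py '{"sx": [0, 0, 0, 0, 0, 0, 0], "sy": [0, 0, 0, 0, 0, 0, 0], "sz": [0, 0, 0, 0, 0, 0, 0], "ax": [0, 0, 0, 0, 0, 0, 0], "ay": [0, 0, 0, 0, 0, 0, 0], "az": [-0.125, -0.125, -0.125, -0.125, -0.125, -0.125, 0]}' |head -1
python3 - <<'E'
from h import *
go(410,20,260,3.02)
E
```

```text
time: 0.85
time: 1.52
time: 2.1
t 2.1 pos [ 246.6 -546.6  230.8] psi 3.052 zax [-0.     0.001 -1.   ] F [0.1 0.5 0.3] w 60.0 ff 0 q1,q6 [-1.15 -1.06]
  shift tool [-111.9  579.   -28.7] dist 590
  rz 0.032
```

```bash
python3 jog.py '{"sx": [-7, -7, -7, -7, -7, -7, -7, -7], "sy": [36, 36, 36, 36, 36, 36, 36, 36], "sz": [-2, -2, -2, -2, -2, -2, -2, -2], "ax": [0, 0, 0, 0, 0, 0, 0, 0], "ay": [0, 0, 0, 0, 0, 0, 0, 0], "az": [0, 0, 0, 0, 0, 0, 0, 0]}' |head -2;python3 jog.py '{"sx": [-7, -7, -7, -7, -7, -7, -7, -7], "sy": [36, 36, 36, 36, 36, 36, 36, 36], "sz": [-2, -2, -2, -2, -2, -2, -2, -2], "ax": [0, 0, 0, 0, 0, 0, 0, 0], "ay": [0, 0, 0, 0, 0, 0, 0, 0], "az": [0, 0, 0, 0, 0, 0, 0, 0]}' |head -2;python3 jog.py '{"sx": [0, 0], "sy": [0, 0], "sz": [0, 0], "ax": [0, 0], "ay": [0, 0], "az": [0, 0]}'|head -2
python3 - <<'E'
from h import *
go(489,229,260,3.02)
m=imaging.camera_model("wrist"); 
p=[proj("wrist",q,m) for q in((621,6,113),(632.5,44.6,113),(609.7,-32.3,113))]; print(p)
im=imaging.grab_frame("wrist"); cv2.imwrite("pics/w0.png",im)
E
```

```text
time: 2.77
ee_pos: [329.1, -263.6, 247.3]
time: 3.43
ee_pos: [411.6, 18.1, 263.4]
time: 3.6
ee_pos: [411.7, 17.8, 263.2]
t 3.6 pos [411.7  17.8 263.2] psi 3.050 zax [-0. -0. -1.] F [-0.2 -0.1 -0.7] w 60.1 ff 0 q1,q6 [0.04 0.13]
  shift tool [-57.7 217.3   3.1] dist 225
  rz 0.030
[array([321.64398063, 441.39304714]), array([364.56293835, 448.48010669]), array([278.55532489, 434.44363128])]
```

View pics/w0.png

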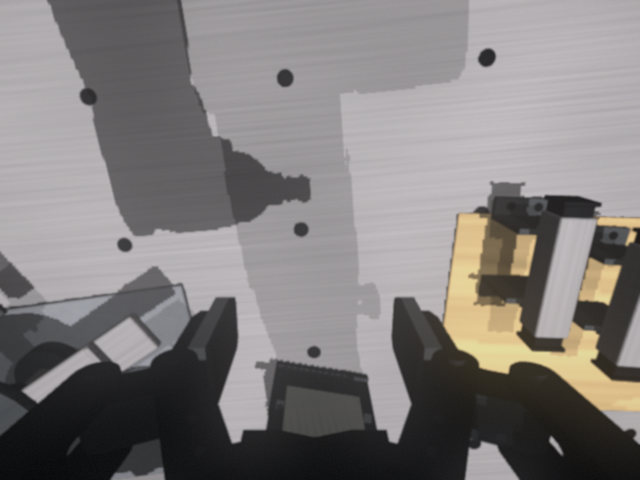

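The wrist view shows the front face of the stop's pad, in shadow, at (285..365, 385..432). Bracket C is the near one at the right, around (560,270). I'll check the pad's lower edge and then go to bracket C.

```bash
python3 - <<'E'
from h import *
im=cv2.imread("pics/w0.png"); crop("wrist","w0c.png",250,345,140,100,5,im)
m=imaging.camera_model("wrist")
# tube C, top face z=94 corners by eye
for u in((553,213),(592,217),(532,334),(564,339)): print(np.round(onz("wrist",u,94,m),1))
E
python3 jog.py '{"sx": [-7, -7, -7, -7, -7, -7, -7, -8], "sy": [27, 27, 27, 27, 27, 27, 27, 28], "sz": [0, 0, 0, 0, 0, 0, 0, 0], "ax": [0, 0, 0, 0, 0, 0, 0, 0], "ay": [0, 0, 0, 0, 0, 0, 0, 0], "az": [0, 0, 0, 0, 0, 0, 0, 0]}' |head -2;python3 jog.py '{"sx": [0, 0], "sy": [0, 0], "sz": [0, 0], "ax": [0, 0], "ay": [0, 0], "az": [0, 0]}'|head -2
python3 - <<'E'
from h import *
im=imaging.grab_frame("wrist"); cv2.imwrite("pics/w1.png",im);go(489,229,100,3.02)
E
```

```text
[428.9 208.1]
[435.1 239.2]
[538.3 198.6]
[545.8 226.9]
time: 4.32
ee_pos: [489.1, 226.0, 263.1]
time: 4.48
ee_pos: [488.9, 226.1, 262.6]
t 4.5 pos [488.5 225.4 262.8] psi 3.046 zax [-0.001 -0.001 -1.   ] F [-0.7  0.1 -0.1] w 60.3 ff 0 q1,q6 [0.43 0.53]
  shift tool [ -0.3   3.9 162.8] dist 163
  rz 0.026
```

View pics/w0c.png

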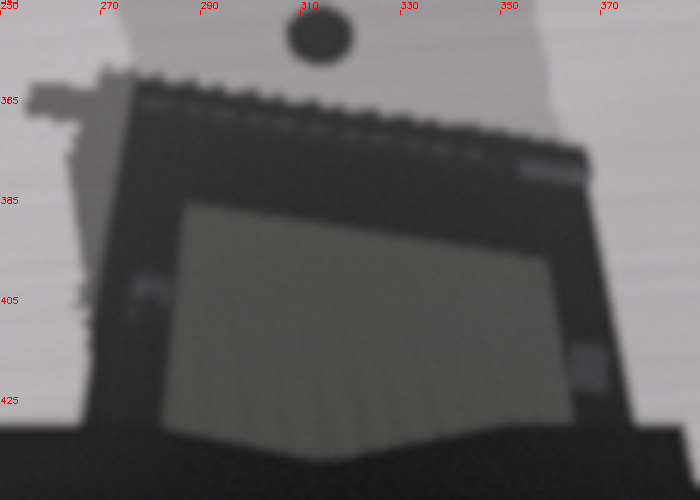

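View pics/w1.png

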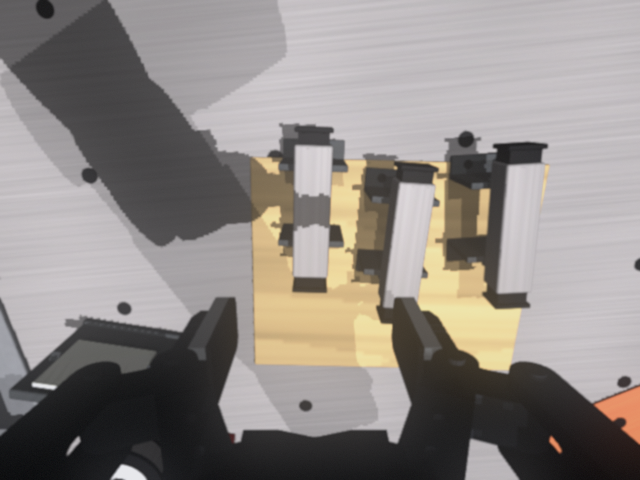

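Run:
```python
from h import *
m=imaging.camera_model("wrist")
q=np.array([onz("wrist",u,94,m) for u in((295,143),(331.5,145),(292.5,277),(329.5,278))]);print(q.round(1),q.mean(0))
q=np.array([onz("wrist",u,94,m) for u in((399,181),(435,184),(384,308),(425,310))]);print("B",q.round(1),q.mean(0))
q=np.array([onz("wrist",u,94,m) for u in((504,162),(546,163),(488,293),(530,294))]);print("A",q.round(1),q.mean(0))
d=np.array([488.5-411.7,225.4-17.8])
a,b=[onz("wrist",u,43,m)-d for u in((287,385.6),(359.8,397))];print("pad bottom",a,b,np.arctan2(*(b-a)[::1]))
```

```text
[[432.  216.2]
 [436.1 243.9]
 [541.8 202. ]
 [545.7 233.2]] [488.89177764 223.79431128]
B [[468.7 294.5]
 [473.8 322.6]
 [578.1 277.9]
 [583.3 313.3]] [525.98688357 302.07961894]
A [[461.7 375.7]
 [465.6 407.8]
 [572.1 367. ]
 [576.4 402.6]] [518.97061131 388.28155451]
pad bottom [610.61676696 -30.51016594] [632.4874012   46.66356292] 0.27615392685062606
```

Bracket C is at (489,224) with yaw -0.11, and the pad's centre is at (621,7) with yaw -0.28. I'll descend and grasp.

```bash
python3 jog.py '{"sx": [0, 0, 0, 0, 0, 0, 0, 0], "sy": [1.5, 0, 0, 0, 0, 0, 0, 0], "sz": [39, 39, 39, 39, 20, 17, 0, 0], "ax": [0, 0, 0, 0, 0, 0, 0, 0], "ay": [0, 0, 0, 0, 0, 0, 0, 0], "az": [0.015, 0, 0, 0, 0, 0, 0, 0]}' 60 100; python3 jog.py '{"sx": [0, 0, 0, 0, 0, 0], "sy": [0, 0, 0, 0, 0, 0], "sz": [0, 0, 0, 0, 0, 0], "ax": [0, 0, 0, 0, 0, 0], "ay": [0, 0, 0, 0, 0, 0], "az": [0, 0, 0, 0, 0, 0]}' 20 100; python3 -c "
from h import *
go(z=69)"
```

```text
time: 5.2
ee_pos: [487.8, 226.5, 70.1]
tcp_rot: [-0.173, -3.135, 0.002]
contact_force: [0.5, -0.2, 1.1]
width: 59.7
finger_force: 0.0
time: 5.7
ee_pos: [489.9, 227.7, 72.2]
tcp_rot: [0.171, 3.134, -0.002]
contact_force: [-1.0, -5.5, 6.2]
width: 28.6
finger_force: 97.6
t 5.7 pos [489.9 227.7  72.2] psi 3.033 zax [ 0.003 -0.001 -1.   ] F [-1.  -5.5  6.2] w 28.6 ff 98 q1,q6 [0.44 0.55]
  shift tool [0.  0.  3.2] dist 3
```

```bash
python3 jog.py '{"sx": [0, 0, 0, 0], "sy": [0, 0, 0, 0], "sz": [-20, -30, -25, 0], "ax": [0, 0, 0, 0], "ay": [0, 0, 0, 0], "az": [0, 0, 0, 0]}'; python3 -c "
from h import *
go(515,37.7,81,2.861)"
```

```text
time: 6.03
ee_pos: [491.6, 230.0, 150.6]
tcp_rot: [0.169, 3.13, 0.006]
contact_force: [2.2, 1.2, -4.3]
width: 28.1
finger_force: 100.2
t 6.0 pos [491.6 230.  150.6] psi 3.034 zax [ 0.007  0.004 -1.   ] F [ 2.2  1.2 -4.3] w 28.1 ff 100 q1,q6 [0.44 0.55]
  shift tool [ -43.5 -189.    69.1] dist 206
  rz 0.173
```

```bash
python3 jog.py '{"sx": [-6, -6, -6, -6, -6, -6, -6, 0], "sy": [-27, -27, -27, -27, -27, -27, -27, 0], "sz": [0, 0, 0, 0, 0, 0, 0, 0], "ax": [0, 0, 0, 0, 0, 0, 0, 0], "ay": [0, 0, 0, 0, 0, 0, 0, 0], "az": [0.03, 0.03, 0.03, 0.03, 0.03, 0.02, 0, 0]}' |head -2; python3 jog.py '{"sx": [0, 0, 0, 0, 0], "sy": [0, 0, 0, 0, 0], "sz": [30, 20, 19, 0, 0], "ax": [0, 0, 0, 0, 0], "ay": [0, 0, 0, 0, 0], "az": [0, 0, 0, 0, 0]}'
python3 - <<'E'
from h import *
go(525.2-10,37.7,81,2.861)
m=imaging.camera_model("wrist"); im=imaging.grab_frame("wrist"); cv2.imwrite("pics/w2.png",im)
E
```

```text
time: 6.7
ee_pos: [491.5, 31.0, 144.1]
time: 7.12
ee_pos: [491.2, 35.4, 75.0]
tcp_rot: [-0.434, -3.108, 0.001]
contact_force: [-0.5, -0.2, -5.0]
width: 28.4
finger_force: 100.9
t 7.1 pos [491.2  35.4  75. ] psi 2.864 zax [-0.004 -0.    -1.   ] F [-0.5 -0.2 -5. ] w 28.4 ff 101 q1,q6 [0.07 0.35]
  shift tool [-22.5   8.8  -6.1] dist 25
  rz 0.003
```

View pics/w2.png

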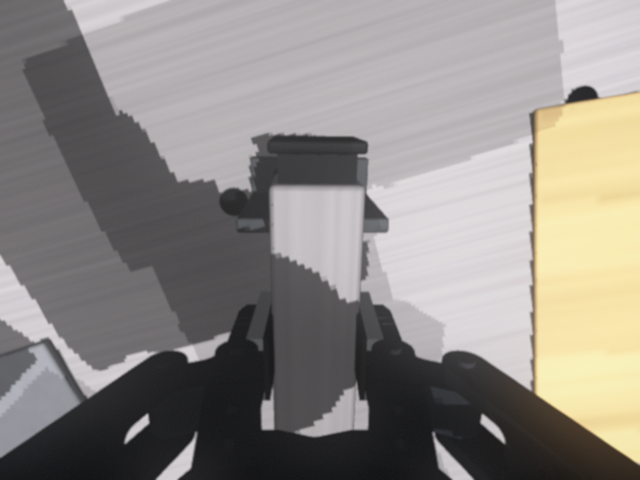

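```bash
python3 - <<'E'
from h import *
m=imaging.camera_model("wrist"); e=onz("wrist",(318,185),97,m); s=read_state(); print(e, np.linalg.norm(e-s["ee_pos"][:2]))
E
python3 jog.py '{"sx": [0, -20, -20, -10, -5, 0, 0], "sy": [8, 0, 0, 0, 0, 0, 0], "sz": [-5, 0, 0, 0, 0, 0, 0], "ax": [0, 0, 0, 0, 0, 0, 0], "ay": [0, 0, 0, 0, 0, 0, 0], "az": [0, 0, 0, 0, 0, 0, 0]}' - 120; python3 jog.py '{"sx": [-3, -3, -3, 0], "sy": [0, 0, 0, 0], "sz": [0, 0, 0, 0], "ax": [0, 0, 0, 0], "ay": [0, 0, 0, 0], "az": [0, 0, 0, 0]}'; python3 -c "
from h import *
go(621.3-59*.961,7.3+59*.276,81,2.861)"
```

```text
[440.61075845  51.95195966] 54.48328334718841
time: 7.75
ee_pos: [547.4, 28.2, 81.4]
tcp_rot: [-0.435, -3.11, -0.0]
contact_force: [0.1, 0.9, -6.5]
width: 27.8
finger_force: 123.5
time: 8.08
ee_pos: [555.2, 25.7, 80.9]
tcp_rot: [-0.434, -3.108, -0.001]
contact_force: [-4.6, 1.2, -3.9]
width: 27.8
finger_force: 123.8
t 8.1 pos [555.2  25.7  80.9] psi 2.864 zax [-0.003  0.001 -1.   ] F [-4.6  1.2 -3.9] w 27.8 ff 124 q1,q6 [0.05 0.32]
  shift tool [-9.7  0.6 -0.1] dist 10
  rz 0.003
```

Contact has begun, so I'll push slowly.

```bash
for i in 1; do python3 jog.py '{"sx": [-2, -2, -2, 0], "sy": [0, 0, 0, 0], "sz": [0, 0, 0, 0], "ax": [0, 0, 0, 0], "ay": [0, 0, 0, 0], "az": [0, 0, 0, 0]}' | sed -n '2p;4p'; python3 jog.py '{"sx": [-2, -2, 0], "sy": [0, 0, 0], "sz": [0, 0, 0], "ax": [0, 0, 0], "ay": [0, 0, 0], "az": [0, 0, 0]}'| sed -n '2p;4p'; python3 jog.py '{"sx": [-1.5, 0, 0], "sy": [0, 0, 0], "sz": [0, 0, 0], "ax": [0, 0, 0], "ay": [0, 0, 0], "az": [0, 0, 0]}'| sed -n '2p;4p'; done;  python3 -c "
from h import *
go(621.3-59*.961,7.3+59*.276,81,2.861)"
```

```text
ee_pos: [560.4, 24.1, 80.9]
contact_force: [-6.2, 1.8, -2.3]
ee_pos: [563.4, 23.2, 80.5]
contact_force: [-8.2, 2.6, -2.3]
ee_pos: [563.4, 23.1, 80.2]
contact_force: [-10.9, 2.6, -0.9]
t 8.9 pos [563.4  23.1  80.2] psi 2.865 zax [-0.008  0.002 -1.   ] F [-10.9   2.6  -0.9] w 27.6 ff 124 q1,q6 [0.04 0.32]
  shift tool [-1.   0.8 -0.8] dist 2
  rz 0.004
```

```bash
for i in 1; do python3 jog.py '{"sx": [-1.5, -1.5, 0], "sy": [0, 0, 0], "sz": [0, 0, 0], "ax": [0, 0, 0], "ay": [0, 0, 0], "az": [0, 0, 0]}' | sed -n '2p;4p'; python3 jog.py '{"sx": [-1.5, -1.5, 0], "sy": [0, 0, 0], "sz": [0, 0, 0], "ax": [0, 0, 0], "ay": [0, 0, 0], "az": [0, 0, 0]}'| sed -n '2p;4p'; python3 jog.py '{"sx": [-1, -1, 0], "sy": [0, 0, 0], "sz": [0, 0, 0], "ax": [0, 0, 0], "ay": [0, 0, 0], "az": [0, 0, 0]}'| sed -n '2p;4p'; done;  python3 - <<'E'
from h import *
go()
im=imaging.grab_frame("top"); crop("top","t1.png",250,180,140,130,5,im)
E
```

```text
ee_pos: [563.3, 23.0, 79.5]
contact_force: [-18.1, 5.0, 2.0]
ee_pos: [563.4, 22.9, 79.0]
contact_force: [-25.2, 8.9, 7.0]
ee_pos: [563.4, 22.9, 78.7]
contact_force: [-31.2, 10.1, 9.1]
t 9.7 pos [563.4  22.9  78.7] psi 2.866 zax [-0.021  0.006 -1.   ] F [-31.2  10.1   9.1] w 27.7 ff 126 q1,q6 [0.04 0.31]
```

View pics/t1.png

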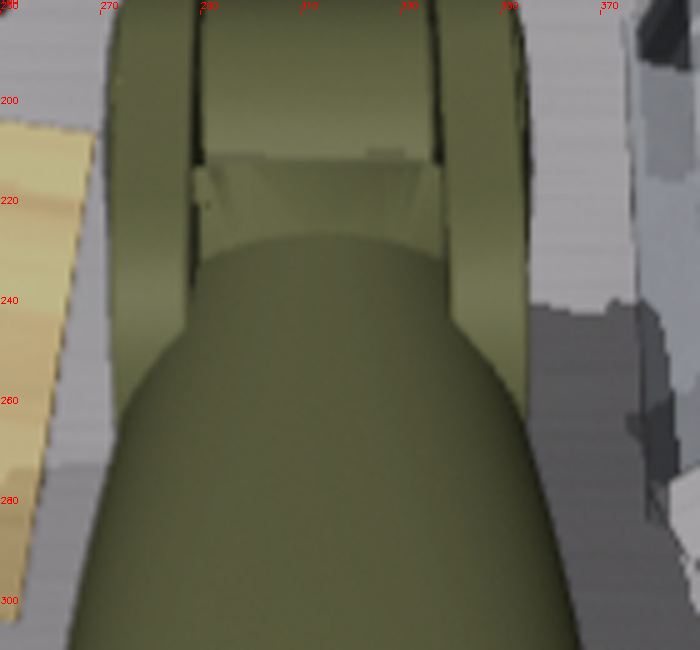

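Hard contact at x=563.4, matching the predicted home position. The top view is blocked by the arm. I'll back off and turn round.

```bash
python3 jog.py '{"sx": [10, 20, 30, 0], "sy": [0, 0, 0, 0], "sz": [0, 0, 0, 0], "ax": [0, 0, 0, 0], "ay": [0, 0, 0, 0], "az": [0, 0, 0, 0]}' | sed -n '2p;4p'
for i in 1 2 3; do python3 jog.py '{"sx": [0, 0, 0, 0, 0, 0, 0, 0], "sy": [0, 0, 0, 0, 0, 0, 0, 0], "sz": [0, 0, 0, 0, 0, 0, 0, 0], "ax": [0, 0, 0, 0, 0, 0, 0, 0], "ay": [0, 0, 0, 0, 0, 0, 0, 0], "az": [-0.125, -0.125, -0.125, -0.125, -0.125, -0.125, -0.125, -0.125]}' | head -1; done; python3 jog.py '{"sx": [0, 0, 0], "sy": [0, 0, 0], "sz": [0, 0, 0], "ax": [0, 0, 0], "ay": [0, 0, 0], "az": [-0.12, 0, 0]}' ; python3 -c "
from h import *
go(621.3-80*.961,7.3+80*.276,81,-.277)"
```

```text
ee_pos: [510.9, 37.3, 80.0]
contact_force: [-2.3, -0.3, -7.0]
time: 10.72
time: 11.38
time: 12.05
time: 12.3
ee_pos: [518.0, 36.5, 81.4]
tcp_rot: [3.106, -0.474, 0.001]
contact_force: [-0.3, 0.1, -5.7]
width: 27.3
finger_force: 123.6
t 12.3 pos [518.   36.5  81.4] psi -0.303 zax [ 0. -0. -1.] F [-0.3  0.1 -5.7] w 27.3 ff 124 q1,q6 [ 0.07 -2.77]
  shift tool [27.4 -1.1  0.4] dist 27
  rz -0.026
```

```bash
python3 jog.py '{"sx": [0, 15, 10, 5, 0], "sy": [-1, 0, 0, 0, 0], "sz": [0, 0, 0, 0, 0], "ax": [0, 0, 0, 0, 0], "ay": [0, 0, 0, 0, 0], "az": [-0.022, 0, 0, 0, 0]}' |sed -n '2p;4p';python3 jog.py '{"sx": [2, 2, 2, 2, 2, 0], "sy": [0, 0, 0, 0, 0, 0], "sz": [0, 0, 0, 0, 0, 0], "ax": [0, 0, 0, 0, 0, 0], "ay": [0, 0, 0, 0, 0, 0], "az": [0, 0, 0, 0, 0, 0]}' |sed -n '2p;4p';python3 jog.py '{"sx": [2, 2, 2, 0], "sy": [0, 0, 0, 0], "sz": [0, 0, 0, 0], "ax": [0, 0, 0, 0], "ay": [0, 0, 0, 0], "az": [0, 0, 0, 0]}' |sed -n '2p;4p';  python3 -c "
from h import *
go(621.3-59*.961,7.3+59*.276,81,-.277)"
```

```text
ee_pos: [548.5, 29.0, 81.5]
contact_force: [0.7, -0.5, -5.4]
ee_pos: [555.5, 26.7, 81.0]
contact_force: [-2.5, 0.6, -5.1]
ee_pos: [560.4, 25.2, 80.9]
contact_force: [-6.5, 2.3, -2.9]
t 13.6 pos [560.4  25.2  80.9] psi -0.277 zax [-0.003  0.001 -1.   ] F [-6.5  2.3 -2.9] w 27.6 ff 124 q1,q6 [ 0.04 -2.82]
  shift tool [ 4.5  0.4 -0.2] dist 4
  rz -0.000
```

```bash
python3 jog.py '{"sx": [1.5, 1.5, 1.5, 1.5, 0], "sy": [0, 0, 0, 0, 0], "sz": [0, 0, 0, 0, 0], "ax": [0, 0, 0, 0, 0], "ay": [0, 0, 0, 0, 0], "az": [0, 0, 0, 0, 0]}' |sed -n '2p;4p';python3 jog.py '{"sx": [1.5, 1.5, 1.5, 0], "sy": [0, 0, 0, 0], "sz": [0, 0, 0, 0], "ax": [0, 0, 0, 0], "ay": [0, 0, 0, 0], "az": [0, 0, 0, 0]}' |sed -n '2p;4p';python3 jog.py '{"sx": [1.5, 1.5, 1, 0], "sy": [0, 0, 0, 0], "sz": [0, 0, 0, 0], "ax": [0, 0, 0, 0], "ay": [0, 0, 0, 0], "az": [0, 0, 0, 0]}' |sed -n '2p;4p'
```

```text
ee_pos: [564.2, 24.0, 80.4]
contact_force: [-11.2, 3.2, -1.3]
ee_pos: [564.2, 23.8, 79.4]
contact_force: [-21.0, 6.3, 4.9]
ee_pos: [564.2, 23.7, 78.9]
contact_force: [-31.4, 9.5, 11.7]
```

```bash
python3 jog.py '{"sx": [-10, -20, -35, 0, 0, 0, 0, 0], "sy": [0, 0, 0, 0, 0, 0, 0, 0], "sz": [0, 0, 0, -40, -40, -40, -38, 0], "ax": [0, 0, 0, 0, 0, 0, 0, 0], "ay": [0, 0, 0, 0, 0, 0, 0, 0], "az": [0, 0, 0, 0, 0, 0, 0, 0]}' | sed -n '2p;4p'
python3 - <<'E'
from h import *
im=imaging.grab_frame("wrist"); cv2.imwrite("pics/w3.png",im)
print(cv2.cvtColor(im,cv2.COLOR_BGR2GRAY)[100:230:3,310:326].mean(1).astype(int))
print(cv2.cvtColor(cv2.imread("pics/w2.png"),cv2.COLOR_BGR2GRAY)[100:230:3,310:326].mean(1).astype(int))
E
for i in 1 2; do python3 jog.py '{"sx": [0, 0, 0, 0, 0, 0, 0, 0], "sy": [0, 0, 0, 0, 0, 0, 0, 0], "sz": [0, 0, 0, 0, 0, 0, 0, 0], "ax": [0, 0, 0, 0, 0, 0, 0, 0], "ay": [0, 0, 0, 0, 0, 0, 0, 0], "az": [0.125, 0.125, 0.125, 0.125, 0.125, 0.125, 0.125, 0.125]}' | head -1; done; python3 jog.py '{"sx": [0, 0, 0, 0, 0], "sy": [0, 0, 0, 0, 0], "sz": [0, 0, 0, 0, 0], "ax": [0, 0, 0, 0, 0], "ay": [0, 0, 0, 0, 0], "az": [0.11, 0.11, 0.11, 0, 0]}' ; python3 -c "
from h import *
go(532.3,-202.1,240,-2.61)"
```

```text
ee_pos: [518.5, 39.0, 247.9]
contact_force: [3.2, -0.1, -4.3]
[165 159 163 170 170 171 174 172 170 172 171 166 148 148 144 148 144 144
 147  78  55  46  46  46  48  58  58  55  67 139 167 177 177 177 177 177
 177 177 178 178 178 178 178 178]
[182 181 183 186 184 182 182 181 183 183 181 178  94  46  56  64  60  55
  57  64  64  64  64  64  63  64  64  64  86 152 180 193 193 193 193 193
 193 193 194 193 194 194 194 193]
time: 16.02
time: 16.68
time: 17.1
ee_pos: [513.0, 38.6, 237.8]
tcp_rot: [0.833, -3.027, -0.0]
contact_force: [-0.2, -0.4, -5.8]
width: 27.7
finger_force: 123.3
t 17.1 pos [513.   38.6 237.8] psi -2.604 zax [-0.002 -0.    -1.   ] F [-0.2 -0.4 -5.8] w 27.7 ff 123 q1,q6 [ 0.08 -0.46]
  shift tool [ 106.6 -216.7   -2.2] dist 241
  rz 0.006
```

```bash
python3 jog.py '{"sx": [15, 15, 15, 15, 15, 15, 16.6, 0], "sy": [-31, -31, -31, -31, -31, -31, -30.7, 0], "sz": [0, 0, 0, 0, 0, 0, 0, 0], "ax": [0, 0, 0, 0, 0, 0, 0, 0], "ay": [0, 0, 0, 0, 0, 0, 0, 0], "az": [0, 0, 0, 0, 0, 0, 0, 0]}'|sed -n 2p; python3 jog.py '{"sx": [0, 0], "sy": [0, 0], "sz": [0, 0], "ax": [0, 0], "ay": [0, 0], "az": [0, 0]}'|sed -n 2p
python3 - <<'E'
from h import *
go(532.3,-202.1,240,-2.61)
im=imaging.grab_frame("wrist"); cv2.imwrite("pics/w4.png",im)
m=imaging.camera_model("wrist"); print([proj("wrist",p,m).round() for p in((493.6,-136.2,115),(588,-297,137),(532,-202,115))])
E
```

```text
ee_pos: [532.2, -208.4, 238.3]
ee_pos: [531.7, -202.0, 238.4]
t 17.9 pos [ 531.7 -202.   238.4] psi -2.606 zax [-0.001  0.001 -1.   ] F [-0.3  0.3 -5.8] w 27.8 ff 124 q1,q6 [-0.36 -0.9 ]
  shift tool [-0.4 -0.4 -1.6] dist 2
  rz 0.004
[array([422., 229.]), array([141., 236.]), array([313., 228.])]
```

View pics/w4.png

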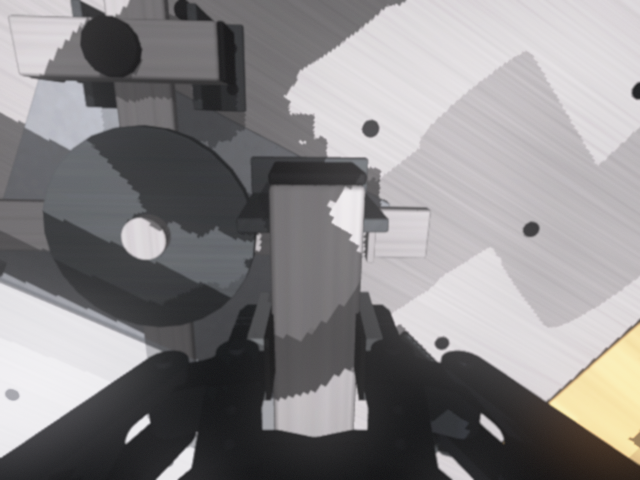

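The wrist view has branch 3's tip at (429,232) and the nut at (143,238), within 2 to 3 mm of prediction. The bracket sits astride the bar, so I'll lower it.

```bash
python3 jog.py '{"sx": [-1.5, 0, 0, 0, 0, 0, 0, 0], "sy": [1, 0, 0, 0, 0, 0, 0, 0], "sz": [35, 35, 25, 10, 4, 3, 0, 0], "ax": [0, 0, 0, 0, 0, 0, 0, 0], "ay": [0, 0, 0, 0, 0, 0, 0, 0], "az": [0, 0, 0, 0, 0, 0, 0, 0]}'; python3 -c "
from h import *
go()"
```

```text
time: 18.65
ee_pos: [534.4, -200.7, 129.1]
tcp_rot: [-0.829, 3.028, -0.003]
contact_force: [-0.6, -0.6, -5.4]
width: 27.5
finger_force: 123.5
t 18.6 pos [ 534.4 -200.7  129.1] psi -2.607 zax [ 0.003 -0.001 -1.   ] F [-0.6 -0.6 -5.4] w 27.5 ff 123 q1,q6 [-0.36 -0.89]
```

```bash
python3 jog.py '{"sx": [0, 0, 0, 0, 0], "sy": [0, 0, 0, 0, 0], "sz": [1.5, 1.5, 1.5, 0, 0], "ax": [0, 0, 0, 0, 0], "ay": [0, 0, 0, 0, 0], "az": [0, 0, 0, 0, 0]}'|sed -n '2p;4p';python3 jog.py '{"sx": [0, 0, 0, 0], "sy": [0, 0, 0, 0], "sz": [1, 1, 0, 0], "ax": [0, 0, 0, 0], "ay": [0, 0, 0, 0], "az": [0, 0, 0, 0]}'|sed -n '2p;4p'
```

```text
ee_pos: [533.2, -200.6, 123.0]
contact_force: [1.0, -0.3, -5.2]
ee_pos: [533.8, -200.4, 122.8]
contact_force: [-3.2, 1.1, 9.3]
```

```bash
python3 jog.py '{"sx": [0, 0, 0, 0], "sy": [0, 0, 0, 0], "sz": [-1, 0, 0, 0], "ax": [0, 0, 0, 0], "ay": [0, 0, 0, 0], "az": [0, 0, 0, 0]}' 42 100|sed -n '2p;4,5p';python3 jog.py '{"sx": [0, 0, 0, 0, 0, 0, 0], "sy": [0, 0, 0, 0, 0, 0, 0], "sz": [-10, -25, -30, -30, -25, 0, 0], "ax": [0, 0, 0, 0, 0, 0, 0], "ay": [0, 0, 0, 0, 0, 0, 0], "az": [0, 0, 0, 0, 0, 0, 0]}'|sed -n '2p;4p'
python3 - <<'E'
from h import *
go(526,302,250,np.pi-.16)
im=imaging.grab_frame("wrist"); cv2.imwrite("pics/w5.png",im)
g=cv2.cvtColor(im,cv2.COLOR_BGR2GRAY)
E
```

```text
ee_pos: [533.4, -200.6, 122.0]
contact_force: [-0.3, -0.1, 0.0]
width: 41.9
ee_pos: [534.3, -200.9, 244.1]
contact_force: [0.6, 0.8, -1.5]
t 20.3 pos [ 534.3 -200.9  244.1] psi -2.607 zax [ 0.004 -0.001 -1.   ] F [ 0.6  0.8 -1.5] w 42.2 ff 0 q1,q6 [-0.36 -0.89]
  shift tool [-249.   437.1   -6.7] dist 503
  rz 0.694
```

View pics/w5.png

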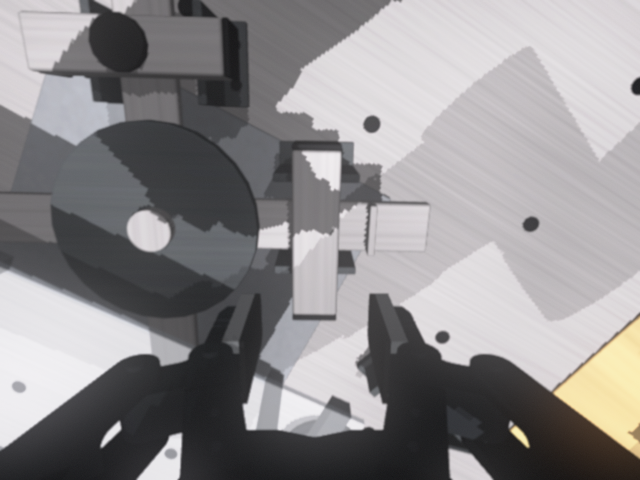

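Bracket C hangs well: its tube is at (316,235) across the bar, with thin plugs at both ends. Now I'll turn the tree by straddling branch 3's tip.

```bash
python3 jog.py '{"sx": [0, 0, 0, 0, 0, 0, 0, 0], "sy": [0, 0, 0, 0, 0, 0, 0, 0], "sz": [0, 0, 0, 0, 0, 0, 0, 0], "ax": [0, 0, 0, 0, 0, 0, 0, 0], "ay": [0, 0, 0, 0, 0, 0, 0, 0], "az": [0.125, 0.125, 0.125, 0.125, 0.125, 0.125, 0.125, 0.125]}' 50|head -1;python3 jog.py '{"sx": [0, 0, 0, 0, 0, 0, 0], "sy": [0, 0, 0, 0, 0, 0, 0], "sz": [0, 0, 0, 0, 0, 0, 0], "ax": [0, 0, 0, 0, 0, 0, 0], "ay": [0, 0, 0, 0, 0, 0, 0], "az": [0.12, 0.12, 0.12, 0.12, 0.09, 0, 0]}'|head -1;  python3 -c "
from h import *
go(501,-148.6,200,2.1)"
```

```text
time: 21.03
time: 21.62
t 21.6 pos [ 532.3 -200.2  240.5] psi 2.108 zax [-0.002  0.001 -1.   ] F [-0.7  0.7 -0.4] w 50.0 ff 0 q1,q6 [-0.36  0.67]
  shift tool [60.2 -0.4 40.6] dist 73
  rz 0.008
```

```bash
python3 jog.py '{"sx": [30, 30, 0, 0, 0, 0, 0, 0], "sy": [0, 0, 0, 0, 0, 0, 0, 0], "sz": [0, 0, 40, 40, 30, 20, 12, 0], "ax": [0, 0, 0, 0, 0, 0, 0, 0], "ay": [0, 0, 0, 0, 0, 0, 0, 0], "az": [0, 0, 0, 0, 0, 0, 0, 0]}'|sed -n '2p;4p'; python3 -c "
from h import *
go(501,-148.6,98,2.1)"
python3 jog.py '{"sx": [-1.2, -1.2, -1.2, -1.2, -1.2, -1.2, -1.2, 0], "sy": [-20, -20.6, -20.6, -20.6, -20.6, -20.6, -20.6, 0], "sz": [0, 0, 0, 0, 0, 0, 0, 0], "ax": [0, 0, 0, 0, 0, 0, 0, 0], "ay": [0, 0, 0, 0, 0, 0, 0, 0], "az": [-0.12, -0.12, -0.12, -0.12, -0.12, -0.12, -0.12, 0]}'|sed -n '2p;4p'
python3 - <<'E'
from h import *
s=st()["ee_pos"]; d=s[:2]-[588,-297]; print(np.linalg.norm(d),np.degrees(np.arctan2(d[1],d[0]))); go()
E
```

```text
ee_pos: [499.6, -148.0, 96.3]
contact_force: [0.1, 1.3, 0.1]
t 22.3 pos [ 499.6 -148.    96.3] psi 2.108 zax [-0.006  0.002 -1.   ] F [0.1 1.3 0.1] w 50.3 ff 0 q1,q6 [-0.29  0.75]
  shift tool [-1.3  0.9 -1.7] dist 2
  rz 0.008
ee_pos: [421.5, -265.7, 100.8]
contact_force: [-0.2, -0.1, 0.1]
169.4459408939881 169.35954253053208
t 22.9 pos [ 421.5 -265.7  100.8] psi 2.949 zax [ 0.001 -0.002 -1.   ] F [-0.2 -0.1  0.1] w 50.1 ff 0 q1,q6 [-0.56 -0.37]
```

```bash
python3 jog.py '{"sx": [-1.2, -1.2, -1.2, -1.2, -1.2, -1.2, -1, 0], "sy": [-20.6, -20.6, -20.6, -20.6, -20.6, -18, -12, 0], "sz": [0, 0, 0, 0, 0, 0, 0, 0], "ax": [0, 0, 0, 0, 0, 0, 0, 0], "ay": [0, 0, 0, 0, 0, 0, 0, 0], "az": [-0.12, -0.12, -0.12, -0.12, -0.12, -0.11, -0.07, 0]}'|sed -n '2p;4p';python3 jog.py '{"sx": [0, 0, 0, 0, 0], "sy": [0, 0, 0, 0, 0], "sz": [0, -30, -40, -40, -40], "ax": [0, 0, 0, 0, 0], "ay": [0, 0, 0, 0, 0], "az": [0, 0, 0, 0, 0]}'|sed -n '2p;4p'
python3 - <<'E'
from h import *
s=st()["ee_pos"]; d=s[:2]-[588,-297]; print(np.linalg.norm(d),np.degrees(np.arctan2(d[1],d[0]))); go(526,302,250,np.pi-.16)
E
```

```text
ee_pos: [448.7, -391.7, 100.3]
contact_force: [0.3, 0.2, -0.0]
ee_pos: [446.5, -388.4, 251.5]
contact_force: [0.8, -0.6, -0.3]
168.480398246121 -147.15597212895545
t 24.0 pos [ 446.5 -388.4  251.5] psi -2.560 zax [-0.001  0.001 -1.   ] F [ 0.8 -0.6 -0.3] w 49.9 ff 0 q1,q6 [-0.72 -1.3 ]
  shift tool [-446.   533.     2.1] dist 695
  rz 0.742
```

```bash
python3 jog.py '{"sx": [0, 0, 0, 0, 0, 0, 0], "sy": [0, 0, 0, 0, 0, 0, 0], "sz": [0, 0, 0, 0, 0, 0, 0], "ax": [0, 0, 0, 0, 0, 0, 0], "ay": [0, 0, 0, 0, 0, 0, 0], "az": [0.124, 0.124, 0.124, 0.124, 0.124, 0.124, 0]}' 60|head -1
python3 jog.py '{"sx": [2, 2, 2, 2, 2, 2, 2, 2], "sy": [38, 38, 38, 38, 38, 38, 38, 38], "sz": [0, 0, 0, 0, 0, 0, 0, 0], "ax": [0, 0, 0, 0, 0, 0, 0, 0], "ay": [0, 0, 0, 0, 0, 0, 0, 0], "az": [0, 0, 0, 0, 0, 0, 0, 0]}'|sed -n 2p
python3 jog.py '{"sx": [2, 2, 2, 2, 2, 2, 2, 2], "sy": [38, 38, 38, 38, 38, 38, 38, 38], "sz": [0, 0, 0, 0, 0, 0, 0, 0], "ax": [0, 0, 0, 0, 0, 0, 0, 0], "ay": [0, 0, 0, 0, 0, 0, 0, 0], "az": [0, 0, 0, 0, 0, 0, 0, 0]}'|sed -n 2p
python3 jog.py '{"sx": [0, 0, 0, 0], "sy": [40, 40, 0, 0], "sz": [0, 0, 0, 0], "ax": [0, 0, 0, 0], "ay": [0, 0, 0, 0], "az": [0, 0, 0, 0]}'|sed -n 2p
cat >> find.py <<'E'
def wtubes(name,z=94):
    m=imaging.camera_model("wrist"); im=imaging.grab_frame("wrist"); cv2.imwrite("pics/"+name,im)
    hsv=cv2.cvtColor(im,cv2.COLOR_BGR2HSV)
    k=((hsv[...,1]<25)&(hsv[...,2]>110)).astype(np.uint8); k=cv2.morphologyEx(k,cv2.MORPH_OPEN,np.ones((5,5)))
    for c in cv2.findContours(k,0,2)[0]:
        (cx,cy),(w,h),a=cv2.minAreaRect(c)
        if 100<max(w,h)<190 and 20<min(w,h)<60:
            q=np.array([onz("wrist",t,z,m) for t in cv2.boxPoints(((cx,cy),(w,h),a))]); e=[q[1]-q[0],q[2]-q[1]]; l=max(e,key=np.linalg.norm); l=l if l[0]>0 else -l
            print("tube px",(round(cx),round(cy)),"c",q.mean(0).round(1),"yaw %.3f len %.0f wid %.0f fill %.2f"%(np.arctan2(l[1],l[0]),np.linalg.norm(l),min(map(np.linalg.norm,e)),cv2.contourArea(c)/w/h))
E
python3 - <<'E'
from find import *
go(526,302,250,np.pi-.16); wtubes("w6.png")
E
```

```text
time: 24.62
ee_pos: [478.9, -85.1, 250.1]
ee_pos: [511.2, 217.5, 250.1]
ee_pos: [523.9, 296.3, 249.3]
t 26.3 pos [523.9 296.3 249.3] psi 2.987 zax [-0.001 -0.    -1.   ] F [-0.1 -0.1  0.4] w 60.4 ff 0 q1,q6 [0.51 0.67]
  shift tool [-1.2  5.9 -0.8] dist 6
  rz 0.006
```

```bash
python3 - <<'E'
import re
s=open('find.py').read()
s=s.replace('k=cv2.morphologyEx(k,cv2.MORPH_OPEN,np.ones((5,5)))\n','''k=cv2.morphologyEx(k,cv2.MORPH_OPEN,np.ones((5,5)))
    ply=((hsv[...,1]>70)&(hsv[...,0]>12)&(hsv[...,0]<32)&(hsv[...,2]>80)).astype(np.uint8); ply[380:]=0; ply=cv2.morphologyEx(ply,cv2.MORPH_OPEN,np.ones((7,7)))
    hull=np.zeros_like(ply); cv2.fillConvexPoly(hull,cv2.convexHull(cv2.findNonZero(ply)),1); k&=hull; print("ply",cv2.boundingRect(ply))
''').replace("100<max","70<max")
open('find.py','w').write(s)
E
python3 - <<'E'
from find import *
wtubes("w7.png")
E
```

```text
ply (169, 126, 314, 228)
tube px (439, 193) c [522.8 391.8] yaw -0.014 len 104 wid 30 fill 0.90
```

View pics/w7.png

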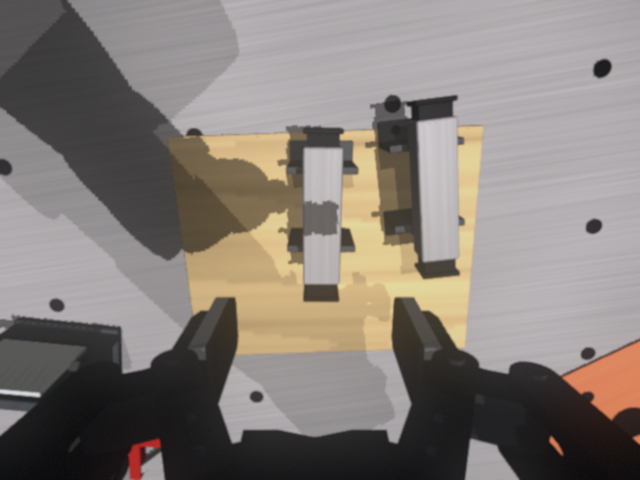

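B's tube runs from (304,147) to (340,284), split in the mask by the gripper's shadow. A is at (437,190).

Run:
```python
from find import *
m=imaging.camera_model("wrist")
q=np.array([onz("wrist",u,94,m) for u in((304,147),(342.5,148),(303,284),(340,284))]);print(q.round(1),c:=q.mean(0))
l=q[2]+q[3]-q[0]-q[1]; y=np.arctan2(l[1],l[0]); print(y); go(c[0],c[1],70,np.pi+y)
```

```text
[[470.3 295.1]
 [475.5 323. ]
 [578.  276.3]
 [582.8 306.1]] [526.64779511 300.12848555]
-0.1642005244914059
t 26.4 pos [524.1 293.9 249.7] psi 2.983 zax [-0.001 -0.001 -1.   ] F [ 0.  -0.1  0.2] w 60.4 ff 0 q1,q6 [0.51 0.67]
  shift tool [ -1.7   6.7 179.7] dist 180
  rz 0.006
```

```bash
python3 jog.py '{"sx": [-1.7, 0, 0, 0, 0, 0, 0, 0], "sy": [5, 0, 0, 0, 0, 0, 0, 0], "sz": [39, 39, 39, 34, 16, 12, 0, 0], "ax": [0, 0, 0, 0, 0, 0, 0, 0], "ay": [0, 0, 0, 0, 0, 0, 0, 0], "az": [0, 0, 0, 0, 0, 0, 0, 0]}' 60 120|sed -n '2p;4p'; python3 jog.py '{"sx": [0, 0, 0, 0, 0, 0], "sy": [0, 0, 0, 0, 0, 0], "sz": [0, 0, 0, 0, 0, 0], "ax": [0, 0, 0, 0, 0, 0], "ay": [0, 0, 0, 0, 0, 0], "az": [0, 0, 0, 0, 0, 0]}' 20 120|sed -n '2p;4,6p'; python3 jog.py '{"sx": [0, 0, 0, 0, 0], "sy": [0, 0, 0, 0, 0], "sz": [-20, -30, -25, 0, 0], "ax": [0, 0, 0, 0, 0], "ay": [0, 0, 0, 0, 0], "az": [0.06, 0.06, 0, 0, 0]}'|sed -n '4p'; python3 -c "
from h import *
go(515,37.7,150,2.861)"
```

```text
ee_pos: [527.7, 298.1, 71.5]
contact_force: [-0.0, 0.8, 0.4]
ee_pos: [528.8, 299.7, 73.2]
contact_force: [-1.2, -0.2, 6.7]
width: 27.6
finger_force: 118.4
contact_force: [-0.5, 0.5, -6.1]
t 28.0 pos [528.5 299.5 147.2] psi 2.862 zax [ 0.003  0.002 -1.   ] F [-0.5  0.5 -6.1] w 27.7 ff 120 q1,q6 [0.52 0.8 ]
  shift tool [ -59.2 -255.4   -3.3] dist 262
  rz 0.001
```

```bash
python3 jog.py '{"sx": [-8, -8, -8, -8, -8, -8, -11, 0], "sy": [-36, -36, -36, -36, -36, -36, -39, 0], "sz": [0, 0, 0, 0, 0, 0, 0, 0], "ax": [0, 0, 0, 0, 0, 0, 0, 0], "ay": [0, 0, 0, 0, 0, 0, 0, 0], "az": [0, 0, 0, 0, 0, 0, 0, 0]}'|sed -n '2p'; python3 jog.py '{"sx": [0, 0, 0, 0, 0], "sy": [0, 0, 0, 0, 0], "sz": [30, 20, 15, 0, 0], "ax": [0, 0, 0, 0, 0], "ay": [0, 0, 0, 0, 0], "az": [0, 0, 0, 0, 0]}'|sed -n '2p;4p';  python3 - <<'E'
from h import *
go(621.3-80*.961,7.3+80*.276,82,2.861)
m=imaging.camera_model("wrist"); im=imaging.grab_frame("wrist"); cv2.imwrite("pics/w8.png",im)
g=cv2.cvtColor(im,cv2.COLOR_BGR2GRAY)[100:230,310:326].mean(1); print(g[::3].astype(int))
E
```

```text
ee_pos: [511.4, 30.6, 143.6]
ee_pos: [511.5, 37.5, 78.8]
contact_force: [0.9, -0.3, -5.1]
t 29.1 pos [511.5  37.5  78.8] psi 2.862 zax [-0.005 -0.    -1.   ] F [ 0.9 -0.3 -5.1] w 27.2 ff 122 q1,q6 [0.07 0.35]
  shift tool [-33.9   1.3  -3.3] dist 34
  rz 0.001
[177 178 176 176 179 179 177 174 173 140  46  58  61  58  51  57  60  61
  61  60  61  61  61  61  61  98 156 181 190 189 189 190 190 189 190 190
 190 190 190 190 190 190 190 190]
```

```bash
python3 jog.py '{"sx": [0, -20, -15, -8, 0], "sy": [1, 0, 0, 0, 0], "sz": [-3, 0, 0, 0, 0], "ax": [0, 0, 0, 0, 0], "ay": [0, 0, 0, 0, 0], "az": [0, 0, 0, 0, 0]}' |sed -n '2p;4p';python3 jog.py '{"sx": [-2, -2, -2, -2, -2, 0], "sy": [0, 0, 0, 0, 0, 0], "sz": [0, 0, 0, 0, 0, 0], "ax": [0, 0, 0, 0, 0, 0], "ay": [0, 0, 0, 0, 0, 0], "az": [0, 0, 0, 0, 0, 0]}' |sed -n '2p;4p';python3 jog.py '{"sx": [-2, -2, -2, 0], "sy": [0, 0, 0, 0], "sz": [0, 0, 0, 0], "ax": [0, 0, 0, 0], "ay": [0, 0, 0, 0], "az": [0, 0, 0, 0]}' |sed -n '2p;4p';python3 jog.py '{"sx": [-1.5, -1.5, -1.5, 0], "sy": [0, 0, 0, 0], "sz": [0, 0, 0, 0], "ax": [0, 0, 0, 0], "ay": [0, 0, 0, 0], "az": [0, 0, 0, 0]}' |sed -n '2p;4p'; python3 jog.py '{"sx": [-1, -1, -1, 0], "sy": [0, 0, 0, 0], "sz": [0, 0, 0, 0], "ax": [0, 0, 0, 0], "ay": [0, 0, 0, 0], "az": [0, 0, 0, 0]}' |sed -n '2p;4,6p'
```

```text
ee_pos: [557.0, 26.6, 84.8]
contact_force: [0.2, -0.1, -6.3]
ee_pos: [562.3, 24.5, 83.3]
contact_force: [-5.6, 2.6, -2.9]
ee_pos: [566.3, 23.3, 82.9]
contact_force: [-10.6, 3.5, -0.6]
ee_pos: [566.3, 23.1, 82.4]
contact_force: [-22.3, 7.1, 7.1]
ee_pos: [566.3, 23.1, 82.2]
contact_force: [-32.1, 9.8, 14.8]
width: 27.2
finger_force: 124.6
```

```bash
python3 jog.py '{"sx": [10, 20, 30, 0], "sy": [0, 0, 0, 0], "sz": [0, 0, 0, 0], "ax": [0, 0, 0, 0], "ay": [0, 0, 0, 0], "az": [0, 0, 0, 0]}' | sed -n '2p;4p'
for i in 1 2 3; do python3 jog.py '{"sx": [0, 0, 0, 0, 0, 0, 0, 0], "sy": [0, 0, 0, 0, 0, 0, 0, 0], "sz": [0, 0, 0, 0, 0, 0, 0, 0], "ax": [0, 0, 0, 0, 0, 0, 0, 0], "ay": [0, 0, 0, 0, 0, 0, 0, 0], "az": [-0.125, -0.125, -0.125, -0.125, -0.125, -0.125, -0.125, -0.125]}' | head -1; done; python3 jog.py '{"sx": [0, 0, 0], "sy": [0, 0, 0], "sz": [0, 0, 0], "ax": [0, 0, 0], "ay": [0, 0, 0], "az": [-0.125, -0.017, 0]}' |sed -n '4,6p'; python3 -c "
from h import *
go(621.3-80*.961,7.3+80*.276,83,-.277)"
```

```text
ee_pos: [512.9, 37.6, 82.5]
contact_force: [-3.4, -0.2, -6.0]
time: 32.02
time: 32.68
time: 33.35
contact_force: [1.9, 1.0, -4.9]
width: 26.9
finger_force: 121.9
t 33.6 pos [520.1  36.7  83.9] psi -0.282 zax [ 0. -0. -1.] F [ 1.9  1.  -4.9] w 26.9 ff 122 q1,q6 [ 0.07 -2.79]
  shift tool [25.4  0.3  0.9] dist 25
  rz -0.005
```

```bash
python3 jog.py '{"sx": [10, 10, 5, 0], "sy": [0, 0, 0, 0], "sz": [0, 0, 0, 0], "ax": [0, 0, 0, 0], "ay": [0, 0, 0, 0], "az": [0, 0, 0, 0]}' |sed -n '2p;4p';python3 jog.py '{"sx": [2, 2, 2, 2, 2, 0], "sy": [0, 0, 0, 0, 0, 0], "sz": [0, 0, 0, 0, 0, 0], "ax": [0, 0, 0, 0, 0, 0], "ay": [0, 0, 0, 0, 0, 0], "az": [0, 0, 0, 0, 0, 0]}' |sed -n '2p;4p';python3 jog.py '{"sx": [2, 2, 2, 0], "sy": [0, 0, 0, 0], "sz": [0, 0, 0, 0], "ax": [0, 0, 0, 0], "ay": [0, 0, 0, 0], "az": [0, 0, 0, 0]}' |sed -n '2p;4p';python3 jog.py '{"sx": [2, 2, 2, 0], "sy": [0, 0, 0, 0], "sz": [0, 0, 0, 0], "ax": [0, 0, 0, 0], "ay": [0, 0, 0, 0], "az": [0, 0, 0, 0]}' |sed -n '2p;4p'; python3 jog.py '{"sx": [1.5, 1.5, 0], "sy": [0, 0, 0], "sz": [0, 0, 0], "ax": [0, 0, 0], "ay": [0, 0, 0], "az": [0, 0, 0]}' |sed -n '2p;4,6p'
```

```text
ee_pos: [546.6, 29.3, 84.1]
contact_force: [1.4, -0.4, -5.5]
ee_pos: [552.8, 27.2, 83.4]
contact_force: [-3.2, 1.2, -5.5]
ee_pos: [557.8, 25.7, 83.4]
contact_force: [-6.2, 1.5, -3.4]
ee_pos: [561.7, 24.5, 82.9]
contact_force: [-10.6, 3.2, -0.8]
ee_pos: [561.6, 24.4, 82.4]
contact_force: [-18.3, 5.8, 3.4]
width: 27.6
finger_force: 123.2
```

```bash
python3 jog.py '{"sx": [1.5, 1.5, 0], "sy": [0, 0, 0], "sz": [0, 0, 0], "ax": [0, 0, 0], "ay": [0, 0, 0], "az": [0, 0, 0]}' |sed -n '2p;4,6p'; python3 jog.py '{"sx": [-10, -20, -35, 0, 0, 0, 0, 0], "sy": [0, 0, 0, 0, 0, 0, 0, 0], "sz": [0, 0, 0, -40, -40, -40, -38, 0], "ax": [0, 0, 0, 0, 0, 0, 0, 0], "ay": [0, 0, 0, 0, 0, 0, 0, 0], "az": [0, 0, 0, 0, 0, 0, 0, 0]}' | sed -n '2p;4p'
for i in 1 2; do python3 jog.py '{"sx": [0, 0, 0, 0, 0, 0, 0, 0], "sy": [0, 0, 0, 0, 0, 0, 0, 0], "sz": [0, 0, 0, 0, 0, 0, 0, 0], "ax": [0, 0, 0, 0, 0, 0, 0, 0], "ay": [0, 0, 0, 0, 0, 0, 0, 0], "az": [0.125, 0.125, 0.125, 0.125, 0.125, 0.125, 0.125, 0.125]}' | head -1; done; python3 jog.py '{"sx": [0, 0, 0, 0, 0], "sy": [0, 0, 0, 0, 0], "sz": [0, 0, 0, 0, 0], "ax": [0, 0, 0, 0, 0], "ay": [0, 0, 0, 0, 0], "az": [0.1, 0.1, 0.1, 0, 0]}' |sed -n '4,6p'
python3 - <<'E'
from h import *
go(530.5,-203.2,240,-2.59)
E
```

```text
ee_pos: [561.7, 24.4, 82.1]
contact_force: [-26.3, 9.0, 9.7]
width: 27.4
finger_force: 124.2
ee_pos: [513.5, 40.3, 250.4]
contact_force: [1.6, 0.7, -4.3]
time: 36.93
time: 37.6
contact_force: [-0.2, 0.1, -5.8]
width: 28.1
finger_force: 121.9
t 38.0 pos [508.7  39.9 241.3] psi -2.577 zax [-0. -0. -1.] F [-0.2  0.1 -5.8] w 28.1 ff 122 q1,q6 [ 0.08 -0.49]
  shift tool [ 111.8 -217.     1.4] dist 244
  rz 0.013
```

```bash
python3 jog.py '{"sx": [15, 15, 15, 15, 15, 17, 19.8, 0], "sy": [-31, -31, -31, -31, -31, -31, -31, 0], "sz": [0, 0, 0, 0, 0, 0, 0, 0], "ax": [0, 0, 0, 0, 0, 0, 0, 0], "ay": [0, 0, 0, 0, 0, 0, 0, 0], "az": [0, 0, 0, 0, 0, 0, 0, 0]}'|sed -n 2p; python3 jog.py '{"sx": [0, 0], "sy": [0, 0], "sz": [0, 0], "ax": [0, 0], "ay": [0, 0], "az": [0.013, 0]}'|sed -n 2p
python3 - <<'E'
from h import *
go(530.5,-203.2,240,-2.59)
im=imaging.grab_frame("wrist"); cv2.imwrite("pics/w9.png",im)
m=imaging.camera_model("wrist"); print([proj("wrist",p,m).round() for p in((588,-297,137),(530.5,-203.2,115))])
E
```

```text
ee_pos: [529.8, -209.9, 241.3]
ee_pos: [529.5, -203.2, 241.3]
t 38.9 pos [ 529.5 -203.2  241.3] psi -2.592 zax [-0.001  0.001 -1.   ] F [ 0.4  0.7 -5.1] w 27.3 ff 123 q1,q6 [-0.37 -0.92]
  shift tool [-0.8 -0.5  1.3] dist 2
  rz -0.002
[array([143., 236.]), array([312., 227.])]
```

View pics/w9.png

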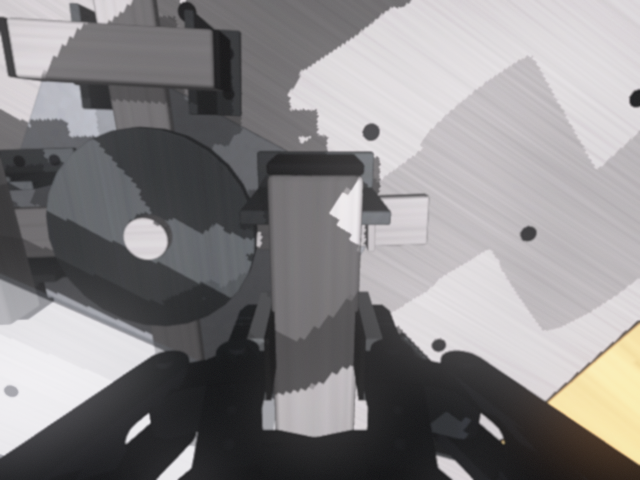

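Run:
```python
from h import *
m=imaging.camera_model("wrist"); n=onz("wrist",(145,239),137,m); t=onz("wrist",(428,219.5),115,m); d=t-n; a=np.arctan2(d[1],d[0]); print(n,t,np.linalg.norm(d),np.degrees(a))
u=d/np.linalg.norm(d); psi=a+np.pi/2; x=np.array([np.cos(psi),np.sin(psi)])
s=n+110*u-2.4*x; print(s); go(s[0],s[1],130,psi)
```

```text
[ 588.92018696 -295.04483848] [ 483.10985288 -137.09907166] 190.11231430606972 123.81874777965734
[ 529.69168853 -202.3208126 ]
t 38.9 pos [ 529.6 -202.6  241.4] psi -2.591 zax [-0.     0.001 -1.   ] F [-0.2  0.3 -6.3] w 27.5 ff 123 q1,q6 [-0.37 -0.92]
  shift tool [-2.000e-01  1.000e-01  1.114e+02] dist 111
  rz -0.040
```

The branch tip is at (428,219) and the nut at (145,239), so the branch angle is 123.8°. I'll lower the bracket.

```bash
python3 jog.py '{"sx": [0, 0, 0, 0, 0, 0, 0, 0], "sy": [0, 0, 0, 0, 0, 0, 0, 0], "sz": [35, 35, 25, 10, 5, 2, 0, 0], "ax": [0, 0, 0, 0, 0, 0, 0, 0], "ay": [0, 0, 0, 0, 0, 0, 0, 0], "az": [-0.04, 0, 0, 0, 0, 0, 0, 0]}'|sed -n '2p;4p'; python3 jog.py '{"sx": [0, 0, 0, 0, 0], "sy": [0, 0, 0, 0, 0], "sz": [1.5, 1.5, 1, 0, 0], "ax": [0, 0, 0, 0, 0], "ay": [0, 0, 0, 0, 0], "az": [0, 0, 0, 0, 0]}'|sed -n '2p;4p'
```

```text
ee_pos: [531.2, -203.5, 131.6]
contact_force: [0.1, 0.3, -5.3]
ee_pos: [529.7, -203.3, 125.9]
contact_force: [-0.0, 0.1, -6.5]
```

```bash
python3 jog.py '{"sx": [0, 0, 0, 0, 0], "sy": [0, 0, 0, 0, 0], "sz": [1, 1, 1, 0, 0], "ax": [0, 0, 0, 0, 0], "ay": [0, 0, 0, 0, 0], "az": [0, 0, 0, 0, 0]}'|sed -n '2p;4p'; python3 jog.py '{"sx": [0, 0, 0, 0], "sy": [0, 0, 0, 0], "sz": [0, 0, 0, 0], "ax": [0, 0, 0, 0], "ay": [0, 0, 0, 0], "az": [0, 0, 0, 0]}' 42 100|sed -n '2p;4,5p';python3 jog.py '{"sx": [0, 0, 0, 0, 0, 0, 0], "sy": [0, 0, 0, 0, 0, 0, 0], "sz": [-10, -25, -30, -30, -25, 0, 0], "ax": [0, 0, 0, 0, 0, 0, 0], "ay": [0, 0, 0, 0, 0, 0, 0], "az": [0, 0, 0, 0, 0, 0, 0]}'|sed -n '2p;4p'
python3 - <<'E'
from find import *
u=np.radians(123.8); go(589+172*np.cos(u),-295.5+172*np.sin(u),200,u)
im=imaging.grab_frame("wrist"); cv2.imwrite("pics/w10.png",im)
g=cv2.cvtColor(im,cv2.COLOR_BGR2GRAY); print(g[100:340:4,305:325].mean(1).astype(int)); print(g[235,240:440:4].astype(int))
print(cv2.cvtColor(cv2.imread("pics/w5.png"),cv2.COLOR_BGR2GRAY)[100:340:4,305:325].mean(1).astype(int))
E
```

```text
ee_pos: [530.1, -203.2, 124.1]
contact_force: [-4.5, 1.9, 5.2]
ee_pos: [530.2, -203.4, 123.1]
contact_force: [0.2, 0.3, 1.1]
width: 42.2
ee_pos: [531.1, -203.7, 245.2]
contact_force: [0.1, 0.3, -0.9]
t 41.3 pos [ 531.1 -203.7  245.2] psi -2.552 zax [ 0.004 -0.002 -1.   ] F [ 0.1  0.3 -0.9] w 41.9 ff 0 q1,q6 [-0.37 -0.96]
  shift tool [ 3.1 63.7 45. ] dist 78
  rz 1.570
[218 219 200 172 175 170 165 118 118  77  68  85 223 215 206 185 182 167
 158 128 122 122 122 122 123 123 123 123 123 123 124 124 184 219 227 225
 219 212 208 200 199 198 198 198 197 197 196 196 195 195 195 194 180  70
 158 178 181 185 189 192]
[107 108 107 109 106 192 223 224 224 223 225 224 206 120 206 225 227 229
 227 225 228 232 227 213 203 169 202 203 203 203 203 202  94 203 188 205
 206 207 206 206 207 208 208 208 209 208 210 179 191 194]
[219 220 221 218 190 181 180 172 120 121  98  63  69 203 226 222 203 194
 182 175 126 123 123 123 123 123 123 123 123 123 124 124 126 194 226 219
 215 210 203 199 199 198 198 197 197 197 196 196 195 195 194 194 194 190
  73 133 179 180 183 186]
```

```bash
python3 jog.py '{"sx": [0, 0, 0, 0, 0, 0, 0, 0], "sy": [0, 0, 0, 0, 0, 0, 0, 0], "sz": [0, 0, 0, 0, 0, 0, 0, 0], "ax": [0, 0, 0, 0, 0, 0, 0, 0], "ay": [0, 0, 0, 0, 0, 0, 0, 0], "az": [0.125, 0.125, 0.125, 0.125, 0.125, 0.125, 0.125, 0.125]}' 50|head -1;python3 jog.py '{"sx": [0, 0, 0, 0, 0, 0, 0], "sy": [0, 0, 0, 0, 0, 0, 0], "sz": [0, 0, 0, 0, 0, 0, 0], "ax": [0, 0, 0, 0, 0, 0, 0], "ay": [0, 0, 0, 0, 0, 0, 0], "az": [0.12, 0.12, 0.12, 0.12, 0.09, 0, 0]}'|head -1;python3 jog.py '{"sx": [30, 32, 0, 0, 0, 0, 0, 0], "sy": [-3, 0, 0, 0, 0, 0, 0, 0], "sz": [0, 0, 40, 40, 30, 20, 14, 0], "ax": [0, 0, 0, 0, 0, 0, 0, 0], "ay": [0, 0, 0, 0, 0, 0, 0, 0], "az": [0, 0, 0, 0, 0, 0, 0, 0]}'|sed -n '2p;4p'; python3 -c "
from h import *
u=np.radians(123.8); go(589+172*np.cos(u),-295.5+172*np.sin(u),98,u)"
```

```text
time: 42.03
time: 42.62
ee_pos: [489.7, -152.4, 95.1]
contact_force: [-0.5, 0.2, -0.2]
t 43.3 pos [ 489.7 -152.4   95.1] psi 2.163 zax [-0.006  0.002 -1.   ] F [-0.5  0.2 -0.2] w 49.9 ff 0 q1,q6 [-0.3   0.68]
  shift tool [-2.2  2.9 -2.9] dist 5
  rz 0.002
```

```bash
python3 jog.py '{"sx": [-2, -2, -1.2, -1.2, -1.2, -1.2, -1.2, 0], "sy": [-20, -20.6, -20.6, -20.6, -20.6, -20.6, -20.6, 0], "sz": [-1, 0, 0, 0, 0, 0, 0, 0], "ax": [0, 0, 0, 0, 0, 0, 0, 0], "ay": [0, 0, 0, 0, 0, 0, 0, 0], "az": [-0.12, -0.12, -0.12, -0.12, -0.12, -0.12, -0.12, 0]}'|sed -n '2p;4p'
python3 jog.py '{"sx": [-1.2, -1.2, -1.2, -1.2, -1.2, -1.2, -1, 0], "sy": [-20.6, -20.6, -20.6, -20.6, -20.6, -18, -8, 0], "sz": [0, 0, 0, 0, 0, 0, 0, 0], "ax": [0, 0, 0, 0, 0, 0, 0, 0], "ay": [0, 0, 0, 0, 0, 0, 0, 0], "az": [-0.12, -0.12, -0.12, -0.12, -0.12, -0.11, -0.05, 0]}'|sed -n '2p;4p';python3 jog.py '{"sx": [0, 0, 0, 0, 0], "sy": [0, 0, 0, 0, 0], "sz": [0, -30, -40, -40, -40], "ax": [0, 0, 0, 0, 0], "ay": [0, 0, 0, 0, 0], "az": [0, 0, 0, 0, 0]}'|sed -n '2p;4p'
python3 - <<'E'
from h import *
s=st()["ee_pos"]; d=s[:2]-[589,-296]; print(np.linalg.norm(d),np.degrees(np.arctan2(d[1],d[0]))); go(519,388,250,np.pi-.04)
E
```

```text
ee_pos: [419.4, -275.9, 100.8]
contact_force: [-0.1, -0.1, -0.2]
ee_pos: [451.2, -396.4, 100.4]
contact_force: [0.1, -0.5, -1.0]
ee_pos: [448.8, -393.6, 251.5]
contact_force: [1.5, -1.1, -0.5]
170.8220439789971 -145.17115973022683
t 45.0 pos [ 448.8 -393.6  251.5] psi -2.524 zax [-0.001  0.001 -1.   ] F [ 1.5 -1.1 -0.5] w 49.8 ff 0 q1,q6 [-0.72 -1.34]
  shift tool [-509.7  596.6    2.2] dist 785
  rz 0.657
```

```bash
python3 jog.py '{"sx": [0, 0, 0, 0, 0, 0, 0], "sy": [0, 0, 0, 0, 0, 0, 0], "sz": [0, 0, 0, 0, 0, 0, 0], "ax": [0, 0, 0, 0, 0, 0, 0], "ay": [0, 0, 0, 0, 0, 0, 0], "az": [0.125, 0.125, 0.125, 0.125, 0.125, 0, 0]}' 60|head -1
python3 jog.py '{"sx": [-2, -2, -2, -2, -2, -2, -2, -2], "sy": [38, 38, 38, 38, 38, 38, 38, 38], "sz": [0, 0, 0, 0, 0, 0, 0, 0], "ax": [0, 0, 0, 0, 0, 0, 0, 0], "ay": [0, 0, 0, 0, 0, 0, 0, 0], "az": [0, 0, 0, 0, 0, 0, 0, 0]}'|sed -n 2p
python3 jog.py '{"sx": [-2, -2, -2, -2, -2, -2, -2, -2], "sy": [38, 38, 38, 38, 38, 38, 38, 38], "sz": [0, 0, 0, 0, 0, 0, 0, 0], "ax": [0, 0, 0, 0, 0, 0, 0, 0], "ay": [0, 0, 0, 0, 0, 0, 0, 0], "az": [0, 0, 0, 0, 0, 0, 0, 0]}'|sed -n 2p
python3 jog.py '{"sx": [-2, -2, -2, -2, 0, 0, 0], "sy": [38, 38, 38, 38, 18, 0, 0], "sz": [0, 0, 0, 0, 0, 0, 0], "ax": [0, 0, 0, 0, 0, 0, 0], "ay": [0, 0, 0, 0, 0, 0, 0], "az": [0, 0, 0, 0, 0, 0, 0]}'|sed -n 2p
python3 - <<'E'
from find import *
go(520,390,250,np.pi-.04); wtubes("w11.png")
E
```

```text
time: 45.62
ee_pos: [466.7, -89.3, 250.0]
ee_pos: [484.3, 214.6, 250.1]
ee_pos: [493.2, 383.2, 249.3]
t 47.5 pos [493.2 383.2 249.3] psi 3.140 zax [-0.001 -0.001 -1.   ] F [-0.  -0.7 -0.2] w 59.9 ff 0 q1,q6 [0.66 0.66]
  shift tool [-26.7   6.8  -0.8] dist 28
  rz 0.038
ply (89, 155, 304, 225)
tube px (325, 246) c [519.5 392.2] yaw -0.037 len 109 wid 29 fill 0.72
```

```bash
python3 jog.py '{"sx": [-27, 0, 0, 0, 0, 0, 0, 0], "sy": [6, 0, 0, 0, 0, 0, 0, 0], "sz": [39, 39, 39, 34, 16, 12, 0, 0], "ax": [0, 0, 0, 0, 0, 0, 0, 0], "ay": [0, 0, 0, 0, 0, 0, 0, 0], "az": [0.05, 0, 0, 0, 0, 0, 0, 0]}' 60 120|sed -n '2p;4p'; python3 jog.py '{"sx": [0, 0, 0, 0, 0, 0], "sy": [0, 0, 0, 0, 0, 0], "sz": [0, 0, 0, 0, 0, 0], "ax": [0, 0, 0, 0, 0, 0], "ay": [0, 0, 0, 0, 0, 0], "az": [0, 0, 0, 0, 0, 0]}' 20 120|sed -n '2p;4,6p'; python3 jog.py '{"sx": [0, 0, 0, 0, 0], "sy": [0, 0, 0, 0, 0], "sz": [-20, -30, -25, 0, 0], "ax": [0, 0, 0, 0, 0], "ay": [0, 0, 0, 0, 0], "az": [0.08, 0.08, 0.065, 0, 0]}'|sed -n '4p'; python3 -c "
from h import *
go(515,37.7,150,2.861)"
```

```text
ee_pos: [518.0, 386.8, 76.5]
contact_force: [0.2, -0.8, 0.8]
ee_pos: [519.1, 389.4, 78.6]
contact_force: [-1.3, 1.0, 5.9]
width: 27.2
finger_force: 118.0
contact_force: [-0.0, -0.5, -7.7]
t 49.2 pos [518.5 388.3 152. ] psi 2.863 zax [ 0.003  0.002 -1.   ] F [-0.  -0.5 -7.7] w 26.9 ff 120 q1,q6 [0.64 0.92]
  shift tool [ -93.2 -338.     1.4] dist 351
  rz 0.002
```

The grasp came out 5 mm high because the first row was clipped. I'll set the bracket back down and regrasp it lower.

```bash
python3 jog.py '{"sx": [0, 0, 0, 0, 0, 0], "sy": [0, 0, 0, 0, 0, 0], "sz": [30, 25, 10, 6, 3, 0], "ax": [0, 0, 0, 0, 0, 0], "ay": [0, 0, 0, 0, 0, 0], "az": [0, 0, 0, 0, 0, 0]}'|sed -n '2p;4p'; python3 jog.py '{"sx": [0, 0, 0, 0, 0, 0, 0], "sy": [0, 0, 0, 0, 0, 0, 0], "sz": [0, 0, 0, 3, 3, 0, 0], "ax": [0, 0, 0, 0, 0, 0, 0], "ay": [0, 0, 0, 0, 0, 0, 0], "az": [0, 0, 0, 0, 0, 0, 0]}' 55|sed -n '2p;4,5p'; python3 jog.py '{"sx": [0, 0, 0, 0, 0, 0], "sy": [0, 0, 0, 0, 0, 0], "sz": [0, 0, 0, 0, 0, 0], "ax": [0, 0, 0, 0, 0, 0], "ay": [0, 0, 0, 0, 0, 0], "az": [0, 0, 0, 0, 0, 0]}' 20 120|sed -n '2p;4,6p'; python3 jog.py '{"sx": [0, 0, 0, 0, 0], "sy": [0, 0, 0, 0, 0], "sz": [-20, -30, -25, 0, 0], "ax": [0, 0, 0, 0, 0], "ay": [0, 0, 0, 0, 0], "az": [0, 0, 0, 0, 0]}'|sed -n '2p;4p'
```

```text
ee_pos: [514.6, 386.2, 78.2]
contact_force: [-12.0, -4.5, 17.0]
ee_pos: [517.4, 387.4, 70.2]
contact_force: [0.7, 0.3, 0.2]
width: 55.2
ee_pos: [517.7, 387.3, 71.2]
contact_force: [-0.7, -2.6, 5.4]
width: 27.6
finger_force: 119.5
ee_pos: [518.3, 388.2, 145.9]
contact_force: [-0.6, -0.9, -6.8]
```

```bash
python3 jog.py '{"sx": [-10, -10, -10, -10, -10, -10, -10, -10], "sy": [-38, -38, -38, -38, -38, -38, -38, -38], "sz": [0, 0, 0, 0, 0, 0, 0, 0], "ax": [0, 0, 0, 0, 0, 0, 0, 0], "ay": [0, 0, 0, 0, 0, 0, 0, 0], "az": [0, 0, 0, 0, 0, 0, 0, 0]}'|sed -n '2p'; python3 jog.py '{"sx": [-12, 0, 0, 0, 0, 0], "sy": [-33, 0, 0, 0, 0, 0], "sz": [0, 30, 20, 15, 0, 0], "ax": [0, 0, 0, 0, 0, 0], "ay": [0, 0, 0, 0, 0, 0], "az": [0, 0, 0, 0, 0, 0]}'|sed -n '2p;4p';  python3 - <<'E'
from h import *
go(621.3-80*.961,7.3+80*.276,81,2.861)
m=imaging.camera_model("wrist"); im=imaging.grab_frame("wrist"); cv2.imwrite("pics/w12.png",im)
g=cv2.cvtColor(im,cv2.COLOR_BGR2GRAY)[100:230,310:326].mean(1); print(g[::3].astype(int))
E
```

```text
ee_pos: [507.9, 71.4, 142.9]
ee_pos: [509.9, 38.1, 78.2]
contact_force: [-0.3, -0.3, -6.7]
t 52.3 pos [509.9  38.1  78.2] psi 2.861 zax [-0.006 -0.    -1.   ] F [-0.3 -0.3 -6.7] w 27.8 ff 121 q1,q6 [0.07 0.36]
  shift tool [-35.6   1.2  -3. ] dist 36
  rz -0.000
[178 177 178 176 176 179 179 177 175 144  46  58  61  58  51  56  61  61
  60  60  61  61  61  61  61  61  73 142 172 190 190 190 190 190 191 190
 190 190 190 190 190 190 190 191]
```

```bash
python3 jog.py '{"sx": [0, -20, -15, -8, 0], "sy": [1, 0, 0, 0, 0], "sz": [-3, 0, 0, 0, 0], "ax": [0, 0, 0, 0, 0], "ay": [0, 0, 0, 0, 0], "az": [0, 0, 0, 0, 0]}' |sed -n '2p;4p';python3 jog.py '{"sx": [-2, -2, -2, -2, -2, 0], "sy": [0, 0, 0, 0, 0, 0], "sz": [0, 0, 0, 0, 0, 0], "ax": [0, 0, 0, 0, 0, 0], "ay": [0, 0, 0, 0, 0, 0], "az": [0, 0, 0, 0, 0, 0]}' |sed -n '2p;4p';python3 jog.py '{"sx": [-2, -2, -2, 0], "sy": [0, 0, 0, 0], "sz": [0, 0, 0, 0], "ax": [0, 0, 0, 0], "ay": [0, 0, 0, 0], "az": [0, 0, 0, 0]}' |sed -n '2p;4p';python3 jog.py '{"sx": [-1.5, -1.5, -1.5, 0], "sy": [0, 0, 0, 0], "sz": [0, 0, 0, 0], "ax": [0, 0, 0, 0], "ay": [0, 0, 0, 0], "az": [0, 0, 0, 0]}' |sed -n '2p;4p'; python3 jog.py '{"sx": [-1, -1, -1, 0], "sy": [0, 0, 0, 0], "sz": [0, 0, 0, 0], "ax": [0, 0, 0, 0], "ay": [0, 0, 0, 0], "az": [0, 0, 0, 0]}' |sed -n '2p;4,6p'
```

```text
ee_pos: [556.2, 27.5, 84.9]
contact_force: [-0.3, 0.1, -5.9]
ee_pos: [561.2, 25.3, 83.3]
contact_force: [-6.1, 3.1, -4.6]
ee_pos: [565.4, 24.1, 83.0]
contact_force: [-9.8, 3.6, -2.0]
ee_pos: [565.4, 24.0, 82.6]
contact_force: [-22.3, 8.0, 7.4]
ee_pos: [565.4, 24.0, 82.4]
contact_force: [-30.3, 10.0, 15.4]
width: 27.7
finger_force: 124.4
```

```bash
python3 jog.py '{"sx": [10, 20, 30, 0], "sy": [0, 0, 0, 0], "sz": [0, 0, 0, 0], "ax": [0, 0, 0, 0], "ay": [0, 0, 0, 0], "az": [0, 0, 0, 0]}' | sed -n '2p;4p'
for i in 1 2 3; do python3 jog.py '{"sx": [0, 0, 0, 0, 0, 0, 0, 0], "sy": [0, 0, 0, 0, 0, 0, 0, 0], "sz": [0, 0, 0, 0, 0, 0, 0, 0], "ax": [0, 0, 0, 0, 0, 0, 0, 0], "ay": [0, 0, 0, 0, 0, 0, 0, 0], "az": [-0.125, -0.125, -0.125, -0.125, -0.125, -0.125, -0.125, -0.125]}' | head -1; done; python3 jog.py '{"sx": [0, 0, 0], "sy": [0, 0, 0], "sz": [0, 0, 0], "ax": [0, 0, 0], "ay": [0, 0, 0], "az": [-0.125, -0.017, 0]}' |sed -n '4,6p'; python3 -c "
from h import *
go(621.3-80*.961,7.3+80*.276,82,-.277)"
```

```text
ee_pos: [511.7, 38.4, 82.5]
contact_force: [-2.1, 0.4, -8.1]
time: 55.3
time: 55.97
time: 56.63
contact_force: [1.0, -1.3, -6.2]
width: 27.1
finger_force: 121.4
t 56.9 pos [519.   37.5  83.9] psi -0.283 zax [ 0. -0. -1.] F [ 1.  -1.3 -6.2] w 27.1 ff 121 q1,q6 [ 0.07 -2.79]
  shift tool [26.6  0.7  1.9] dist 27
  rz -0.006
```

```bash
python3 jog.py '{"sx": [10, 10, 6, 0], "sy": [0, 0, 0, 0], "sz": [0, 0, 1, 0], "ax": [0, 0, 0, 0], "ay": [0, 0, 0, 0], "az": [0, 0, 0, 0]}' |sed -n '2p;4p';python3 jog.py '{"sx": [2, 2, 2, 2, 2, 0], "sy": [0, 0, 0, 0, 0, 0], "sz": [0, 0, 0, 0, 0, 0], "ax": [0, 0, 0, 0, 0, 0], "ay": [0, 0, 0, 0, 0, 0], "az": [0, 0, 0, 0, 0, 0]}' |sed -n '2p;4p';python3 jog.py '{"sx": [2, 2, 2, 0], "sy": [0, 0, 0, 0], "sz": [0, 0, 0, 0], "ax": [0, 0, 0, 0], "ay": [0, 0, 0, 0], "az": [0, 0, 0, 0]}' |sed -n '2p;4p';python3 jog.py '{"sx": [2, 2, 2, 0], "sy": [0, 0, 0, 0], "sz": [0, 0, 0, 0], "ax": [0, 0, 0, 0], "ay": [0, 0, 0, 0], "az": [0, 0, 0, 0]}' |sed -n '2p;4p'; python3 jog.py '{"sx": [1.5, 1.5, 0], "sy": [0, 0, 0], "sz": [0, 0, 0], "ax": [0, 0, 0], "ay": [0, 0, 0], "az": [0, 0, 0]}' |sed -n '2p;4,6p'
```

```text
ee_pos: [546.7, 29.7, 83.0]
contact_force: [0.2, -0.0, -6.2]
ee_pos: [552.9, 27.7, 82.5]
contact_force: [-1.9, 1.5, -6.6]
ee_pos: [557.7, 26.3, 82.4]
contact_force: [-4.8, 2.4, -3.8]
ee_pos: [562.8, 24.9, 82.2]
contact_force: [-7.6, 2.7, -2.5]
ee_pos: [562.8, 24.9, 81.8]
contact_force: [-15.5, 5.7, 2.6]
width: 27.7
finger_force: 122.8
```

```bash
python3 jog.py '{"sx": [1.5, 1.5, 1, 0], "sy": [0, 0, 0, 0], "sz": [0, 0, 0, 0], "ax": [0, 0, 0, 0], "ay": [0, 0, 0, 0], "az": [0, 0, 0, 0]}' |sed -n '2p;4,6p'; python3 jog.py '{"sx": [-10, -20, -35, 0, 0, 0, 0, 0], "sy": [0, 0, 0, 0, 0, 0, 0, 0], "sz": [0, 0, 0, -40, -40, -40, -38, 0], "ax": [0, 0, 0, 0, 0, 0, 0, 0], "ay": [0, 0, 0, 0, 0, 0, 0, 0], "az": [0, 0, 0, 0, 0, 0, 0, 0]}' | sed -n '2p;4p'
for i in 1 2; do python3 jog.py '{"sx": [0, 0, 0, 0, 0, 0, 0, 0], "sy": [0, 0, 0, 0, 0, 0, 0, 0], "sz": [0, 0, 0, 0, 0, 0, 0, 0], "ax": [0, 0, 0, 0, 0, 0, 0, 0], "ay": [0, 0, 0, 0, 0, 0, 0, 0], "az": [0.125, 0.125, 0.125, 0.125, 0.125, 0.125, 0.125, 0.125]}' | head -1; done; python3 jog.py '{"sx": [0, 0, 0, 0, 0], "sy": [0, 0, 0, 0, 0], "sz": [0, 0, 0, 0, 0], "ax": [0, 0, 0, 0, 0], "ay": [0, 0, 0, 0, 0], "az": [0.1, 0.1, 0.08, 0, 0]}' |sed -n '4,6p'
python3 - <<'E'
from h import *
go(530.5,-203.2,240,-2.55)
E
```

```text
ee_pos: [562.8, 24.8, 81.5]
contact_force: [-26.3, 9.0, 11.0]
width: 27.3
finger_force: 124.0
ee_pos: [514.4, 40.5, 249.5]
contact_force: [2.1, -0.0, -5.6]
time: 60.3
time: 60.97
contact_force: [0.4, 0.3, -6.1]
width: 27.6
finger_force: 121.6
t 61.4 pos [509.5  40.1 240.3] psi -2.558 zax [-0. -0. -1.] F [ 0.4  0.3 -6.1] w 27.6 ff 122 q1,q6 [ 0.08 -0.5 ]
  shift tool [ 116.5 -214.6    0.4] dist 244
  rz -0.008
```

```bash
python3 jog.py '{"sx": [16, 16, 16, 16, 17, 17, 18.5, 0], "sy": [-30, -30, -31, -31, -31, -31, -30.6, 0], "sz": [0, 0, 0, 0, 0, 0, 0, 0], "ax": [0, 0, 0, 0, 0, 0, 0, 0], "ay": [0, 0, 0, 0, 0, 0, 0, 0], "az": [0, 0, 0, 0, 0, 0, 0, 0]}'|sed -n 2p; python3 jog.py '{"sx": [0, 0], "sy": [0, 0], "sz": [0, 0], "ax": [0, 0], "ay": [0, 0], "az": [0, 0]}'|sed -n 2p
python3 - <<'E'
from h import *
go(530.5,-203.2,240,-2.55)
im=imaging.grab_frame("wrist"); cv2.imwrite("pics/w13.png",im)
E
```

```text
ee_pos: [530.2, -209.8, 240.4]
ee_pos: [529.7, -203.1, 240.3]
t 62.2 pos [ 529.7 -203.1  240.3] psi -2.560 zax [-0.001  0.001 -1.   ] F [-0.4  0.8 -6.3] w 27.9 ff 123 q1,q6 [-0.37 -0.95]
  shift tool [-0.6 -0.6  0.3] dist 1
  rz -0.010
```

View pics/w13.png

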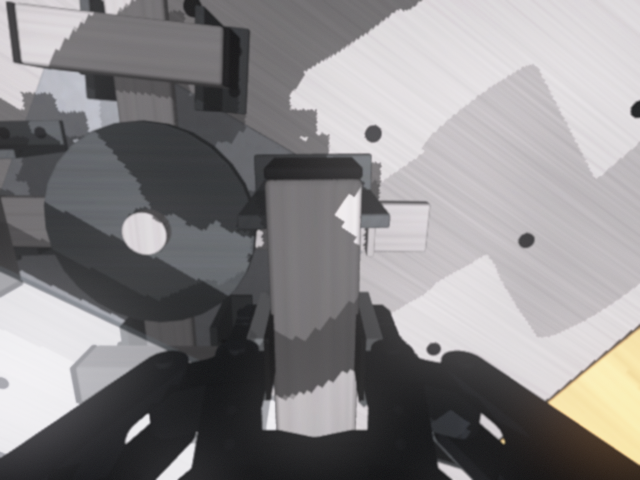

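Branch 1's tip centre is at (428,226) and the nut at (144,233). The branch is free, and the bracket is held straight above it.

Run:
```python
from h import *
m=imaging.camera_model("wrist"); n=onz("wrist",(144,233),137,m); t=onz("wrist",(428.5,226.5),115,m); d=t-n; a=np.arctan2(d[1],d[0]); print(n,t,np.linalg.norm(d),np.degrees(a))
u=d/np.linalg.norm(d); psi=a+np.pi/2; x=np.array([np.cos(psi),np.sin(psi)])
s=n+110*u-1.4*x; print(s); go(s[0],s[1],130,psi)
```

```text
[ 588.21056062 -295.09304559] [ 484.96688173 -135.42649487] 190.1385406693426 122.88754056506778
[ 529.65708973 -201.96168112]
t 62.3 pos [ 529.8 -202.5  240.4] psi -2.559 zax [-0.001  0.001 -1.   ] F [-0.6  0.4 -7. ] w 27.7 ff 123 q1,q6 [-0.37 -0.95]
  shift tool [ -0.2   0.4 110.4] dist 110
  rz 0.009
```

Hung TCP height should be about 122.

```bash
python3 jog.py '{"sx": [0, 0, 0, 0, 0, 0, 0, 0], "sy": [0, 0, 0, 0, 0, 0, 0, 0], "sz": [35, 35, 25, 10, 5, 2, 0, 0], "ax": [0, 0, 0, 0, 0, 0, 0, 0], "ay": [0, 0, 0, 0, 0, 0, 0, 0], "az": [0.009, 0, 0, 0, 0, 0, 0, 0]}'|sed -n '2p;4p'; python3 jog.py '{"sx": [0, 0, 0, 0, 0], "sy": [0, 0, 0, 0, 0], "sz": [1.5, 1.5, 1, 0, 0], "ax": [0, 0, 0, 0, 0], "ay": [0, 0, 0, 0, 0], "az": [0, 0, 0, 0, 0]}'|sed -n '2p;4p';python3 jog.py '{"sx": [0, 0, 0, 0, 0], "sy": [0, 0, 0, 0, 0], "sz": [1, 1, 1, 0, 0], "ax": [0, 0, 0, 0, 0], "ay": [0, 0, 0, 0, 0], "az": [0, 0, 0, 0, 0]}'|sed -n '2p;4p'
```

```text
ee_pos: [531.4, -203.4, 130.6]
contact_force: [0.4, -0.1, -6.2]
ee_pos: [530.0, -203.2, 124.9]
contact_force: [0.0, -0.4, -6.4]
ee_pos: [530.1, -203.1, 122.2]
contact_force: [-0.9, -0.6, -1.4]
```

```bash
python3 jog.py '{"sx": [0, 0, 0, 0], "sy": [0, 0, 0, 0], "sz": [0, 0, 0, 0], "ax": [0, 0, 0, 0], "ay": [0, 0, 0, 0], "az": [0, 0, 0, 0]}' 42 100|sed -n '2p;4,5p';python3 jog.py '{"sx": [0, 0, 0, 0, 0, 0, 0], "sy": [0, 0, 0, 0, 0, 0, 0], "sz": [-10, -25, -30, -30, -25, 0, 0], "ax": [0, 0, 0, 0, 0, 0, 0], "ay": [0, 0, 0, 0, 0, 0, 0], "az": [0, 0, 0, 0, 0, 0, 0]}'|sed -n '2p;4p'
python3 - <<'E'
from find import *
im=imaging.grab_frame("wrist"); cv2.imwrite("pics/w14.png",im)
g=cv2.cvtColor(im,cv2.COLOR_BGR2GRAY); print(g[100:340:4,305:325].mean(1).astype(int)); print(g[235,240:440:4].astype(int)); go(420,100,260)
E
```

```text
ee_pos: [530.6, -203.3, 122.3]
contact_force: [-0.1, -0.7, -0.5]
width: 42.4
ee_pos: [531.4, -203.6, 244.4]
contact_force: [0.5, 1.0, -0.1]
[219 221 210 194 188 178 179 122 120 109  61  68 200 223 214 193 188 179
 167 143 123 124 124 124 124 124 124 124 124 125 125 125 148 214 228 226
 221 214 210 202 200 200 199 199 199 198 197 197 196 196 196 196 195  89
  99 178 181 184 188 191]
[114 113 109 111  88 184 222 223 223 224 224 225 208 132 208 225 227 230
 229 227 229 226 227 212 204 169 205 205 206 206 205 206 103 204 193 208
 208 209 209 208 210 210 210 212 211 211 211 182 195 193]
t 64.7 pos [ 530.3 -203.2  242.6] psi -2.569 zax [ 0.001 -0.001 -1.   ] F [-0.  -0.6  0.1] w 41.7 ff 0 q1,q6 [-0.37 -0.94]
  shift tool [-71.4 314.6 -17.7] dist 323
```

```bash
python3 jog.py '{"sx": [-9, -9, -9, -9, -9, -9, -9, -9], "sy": [39, 39, 39, 39, 39, 39, 39, 39], "sz": [0, 0, 0, 0, 0, 0, 0, 0], "ax": [0, 0, 0, 0, 0, 0, 0, 0], "ay": [0, 0, 0, 0, 0, 0, 0, 0], "az": [0, 0, 0, 0, 0, 0, 0, 0]}'|sed -n 2p;python3 jog.py '{"sx": [0, 0, 0, 0, 0, 0], "sy": [39, 39, 39, 39, 0, 0], "sz": [0, 0, 0, 0, 0, 0], "ax": [0, 0, 0, 0, 0, 0], "ay": [0, 0, 0, 0, 0, 0], "az": [0, 0, 0, 0, 0, 0]}'|sed -n 2p
python3 - <<'E'
from h import *
crop("top","t2.png",370,150,190,180,3)
E
```

```text
ee_pos: [419.6, 99.5, 240.5]
ee_pos: [335.3, 230.3, 240.7]
```

View pics/t2.png

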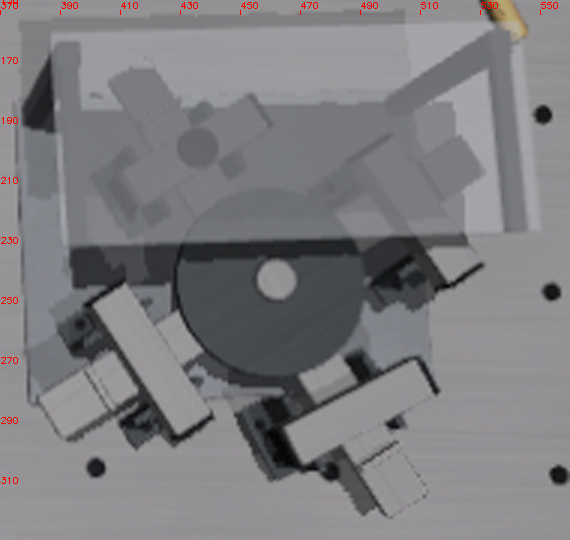

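The top view shows all three brackets astride their own branches, at (420,265), (488,290) and (507,215). The sample is under the hood at (435,195).

```bash
python3 -c "
from cell import manip, imaging, read_state, hand_in
print(hand_in())"
```

```text
the job is handed in; nothing more can be done
None
```

The job is handed in at about 66 s: both plugs of all three brackets were pushed to a hard stop against the pad, and each bracket hangs on its own free branch in the last top view; hand-in gave no verdict.

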